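Close the sample pots and start the bench mixer

ROBOT

A 6-joint arm with a two-finger parallel gripper is mounted at the origin on a cart in front of the work surface, level with it; the furniture and walls round the work are solid. World frame = base frame: x ahead of the robot, y to its left, z up, the work surface at z = 0. Lengths are in m, angles in rad, forces in N, time in s.
With the tool pointing down it reaches from about 0.425 to 0.95 m from the base axis. Payload 3.5 kg.
Tool frame: the origin (TCP) lies between the finger pads; the fingertips stand 14 mm ahead of it and the grasp point (between the pads) lies 5 mm behind it; z points along the fingers, y is the line along which they close (so a half turn about z gives the same grasp; the last joint's range is limited). The gripper opens to 85 mm and grips with 20 to 120 N. Pads are 22 mm wide; open, the fingers measure 114 mm over their backs; the gripper's body (76 mm by 85 mm) begins 54 mm behind the grasp point. The pads swing forward as they close: fully open they stand 13 mm farther back than shut.
Start: joints at [1.14, 0.286, 1.577, -0, 1.279, -0.15], TCP at [0.187, 0.649, 0.245] pointing down, gripper open.
Joint ranges: [-2.77, 2.77], [-0.9, 2.22], [0.21, 2.48], [-1.53, 4.67], [0.24, 2.81], [-2.84, 2.84]. Speed limits (rad/s): [2.79, 2.79, 3.14, 3.14, 3.14, 3.14].

INTERFACE

Orientations are given as a unit quaternion [x, y, z, w].
In Python, from plant import * gives the robot as it stands.
- The arm moves only by the tool step_arm, never from a script. Its argument "commands" is a list of rows, each an object of numbers: "gripper": the gripper's target within -1 to 1 (shut at 1, half-way at 0, fully open at -1); "x", "y", "z": the shift along the tool's x, y, z in mm; "spin": the turn about the tool's z in degrees. A call has exactly 10 rows; each row shifts and turns the commanded pose from where the row before left it, along the tool's axes as they then stand; what a row does not reach is not made up. A row lasts 1/10 s, in which the tool goes at most 50 mm and 8.59 degrees, less where a joint would pass 70% of its speed; a pose out of reach is approached as far as the arm can. A call with a gripper value outside its range is refused whole. The fingers move at their own pace and stop on an object; "force" is the grip in N (left out, the last holds). Time passes only in rows, so rows that do not move let the fingers close, or fill a call up. It gives the time, the measured TCP pose, the force, the opening and the grip force at its end, in the units of the state.
- get_state(): the state, without advancing time (a new reading comes with each control period).
- read_camera(name): name is "scene" or "side" or "wrist"; returns a dict with "color" (420x560x3 uint8, red, green, blue), "z_map" (420x560 float32, m along the optical axis (not along the pixel's ray), 0 where there is no reading), "fx", "fy", "cx", "cy" (pixels), "eye" and "attitude" of the camera in the world; the wrist camera has in their place "mount" (4x4, takes a point from camera to tool coordinates, whose origin is the TCP and whose axes are the flange's). Camera axes: x right, y up, looking along -z (the intrinsics and any distortion apply to the point x, -y, -z); pixel columns grow to the right and rows downward; lengths in m; the calibration is good to about 2 mm. The wrist camera is an equidistant fisheye: a pixel r from the principal point sees the ray r / f radians off the axis. A picture is of the moment at which its call begins: read the wrist's pose just before it.
- sign_off(): hands the job in; it is judged then, once.
The state is a dict: "time": time; "qpos": joint angles; "dq": joint speeds; "joint_efforts": joint torques, N m; "eef_pos": TCP position; "tcp_rot": TCP orientation; "contact_force": force on the tool from outside, world axes, zero at the start; "wrist_torque": the same for the moment, N m; "opening": opening from 0.0 (shut) to 1.0 (fully open); "finger_force": force on a finger pad.
Only numpy, scipy, OpenCV 4.12 (cv2) and the standard library are available. Lean on these libraries where they do the work, as an engineer would, in place of code of your own. Each camera call takes 0.05 s, during which the arm holds its last target. There are 200 camera calls.

TASK

The bench mixer was left running with loosely capped sample pots on its deck: flip its red power toggle off first. Then, with the power off, turn the cap of every pot clockwise until fully tight (a pot spins along with its cap, so stand it in the square pocket of the blue holding block for that), have all the pots standing upright on the mixer's deck again, and turn the selector to the three-dot mark; only when all that is done flip the toggle back on. Leave the timer, beaker and marker where they are.

Things in the scene. Friction and masses are not known exactly. Their poses are not given: they have to be found in the camera images.
- mixer: White bench mixer, fixed to the table, 150 x 215 x 90 mm (x, y, z). Origin under the centre of its housing; x points from its front (towards the robot) to its back, y to its left, z up. Left part: the deck; right part: the grey control panel, 64 mm above the table, selector in front and toggle behind.
- deck (a point): Centre of the mixer's deck surface (80 mm above the table, axes as the mixer's): a flat black rubber mat, 140 mm (x) x 120 mm (y) inside a steel rim 5 mm thick and 10 mm high. The pots start on it; up to four fit in two rows, at about 34 mm before and behind and 30 mm left and right of this point.
- selector_grip (a point): Point on the vertical axis of the speed selector, 82 mm above the table, at half height of its grip bar. The black knob is a 36 mm disc with a grip bar 36 mm long, 11 mm wide and 20 mm high (from 72 to 92 mm above the table); a white line on one half of the bar is the pointer. The panel round it is marked with four radial rows of one, two, three and four white dots.
- selector (a joint): Angle of the selector in rad, growing clockwise seen from above; at 0 the pointer points along the mixer's x (to the back), and the bar always lies along the pointer. Spring detents at -1.05 (one dot), -0.35 (two dots), +0.35 (three dots), +1.05 (four dots); let go between two it snaps to the nearer. Less than 0.1 N m turns it. Stops at -1.2 and 1.2.
- toggle_hinge (a point): Pivot of the mixer's power toggle, 69 mm above the table; the toggle swings in the mixer's x-z plane.
- toggle_tip (a point): Centre of the 15 mm ball at the end of the red toggle lever (13 mm thick red sleeve below it), 47 mm from the pivot.
- toggle (a joint): Angle of the toggle in rad: 0 upright, positive leaning to the back (mixer +x). A weighted lever that falls over to rest at +0.5 = ON (green spot on that side) or -0.5 = OFF (white ring on that side, towards the front); goes over when pushed past upright, with less than 2 N at the tip.
- block: Blue holding block, 70 x 70 x 64 mm, fixed to the table. Origin under its centre, axes along its sides. A square pocket in the middle of its top (44 mm wide, with 4 mm chamfer at the mouth, 17 mm deep, sides parallel to the block's) takes a pot's 40 mm square foot in any of four orientations and keeps the pot from turning.
- pocket (a point): Centre of the pocket's floor, 47 mm above the table; a seated pot's origin lies here.
- pot_1: Sample pot, loose, 120 g, 68 mm tall: white square foot 40 x 40 x 14 mm, amber body 33 mm in diameter, black knurled round screw cap 38 mm in diameter and 20 mm high on top (48 to 68 mm above the foot's underside). Origin at the centre of the underside, z up to the cap, x and y along the foot's sides. May be absent.
- cap_1 (a joint): Turn of the cap of pot_1 relative to the pot, rad, growing as it is turned clockwise from above. It has a hard stop at 1.35 = fully tight (white line on the cap over the small red tab on the foot); starts loose at 0.1 to 0.4. Stiff: takes 0.2 N m, so unless the foot is held the whole pot turns with the cap. The cap does not come off or rise; the pot can be carried by it.
- pot_2: Sample pot, loose, 120 g, 68 mm tall: white square foot 40 x 40 x 14 mm, amber body 33 mm in diameter, black knurled round screw cap 38 mm in diameter and 20 mm high on top (48 to 68 mm above the foot's underside). Origin at the centre of the underside, z up to the cap, x and y along the foot's sides. May be absent.
- cap_2 (a joint): Turn of the cap of pot_2 relative to the pot, rad, growing as it is turned clockwise from above. It has a hard stop at 1.35 = fully tight (white line on the cap over the small red tab on the foot); starts loose at 0.1 to 0.4. Stiff: takes 0.2 N m, so unless the foot is held the whole pot turns with the cap. The cap does not come off or rise; the pot can be carried by it.
- pot_3: Sample pot, loose, 120 g, 68 mm tall: white square foot 40 x 40 x 14 mm, amber body 33 mm in diameter, black knurled round screw cap 38 mm in diameter and 20 mm high on top (48 to 68 mm above the foot's underside). Origin at the centre of the underside, z up to the cap, x and y along the foot's sides. May be absent.
- cap_3 (a joint): Turn of the cap of pot_3 relative to the pot, rad, growing as it is turned clockwise from above. It has a hard stop at 1.35 = fully tight (white line on the cap over the small red tab on the foot); starts loose at 0.1 to 0.4. Stiff: takes 0.2 N m, so unless the foot is held the whole pot turns with the cap. The cap does not come off or rise; the pot can be carried by it.
- pot_4: Sample pot, loose, 120 g, 68 mm tall: white square foot 40 x 40 x 14 mm, amber body 33 mm in diameter, black knurled round screw cap 38 mm in diameter and 20 mm high on top (48 to 68 mm above the foot's underside). Origin at the centre of the underside, z up to the cap, x and y along the foot's sides. May be absent.
- cap_4 (a joint): Turn of the cap of pot_4 relative to the pot, rad, growing as it is turned clockwise from above. It has a hard stop at 1.35 = fully tight (white line on the cap over the small red tab on the foot); starts loose at 0.1 to 0.4. Stiff: takes 0.2 N m, so unless the foot is held the whole pot turns with the cap. The cap does not come off or rise; the pot can be carried by it.
- timer: White timer, 62 x 62 x 20 mm, a bystander; origin under its centre.
- beaker: Small clear beaker, 47 mm wide, 56 mm tall, a bystander; origin under its centre.
- marker: Blue-black marker pen lying on the table, 131 mm long along its y, a bystander; origin under its centre.
Mind the look-alikes: they are no part of the job. What is shaped like the pot_1 but purple is not meant.

How it is judged:
On the way, in this order (a step that is already met when the one before it is completed fails the run):
1. the mixer is switched off (value of joint toggle below -0.4 rad), for 0.2 s.
2. with the mixer off, every pot stands upright on the deck with its cap tight and the selector is at three dots (value of joint toggle below -0.4 rad and value of joint selector between 0.2 and 0.5 rad and value of joint cap_1 between 1.2 and 9 rad and x of pot_1 in the frame of deck between -0.066 and 0.066 m and y of pot_1 in the frame of deck between -0.056 and 0.056 m and z of pot_1 in the frame of deck between -0.004 and 0.005 m and angle between each of pot_1, pot_2, pot_3, pot_4's own z axis and vertical below 0.12 rad and linear speed of each of pot_1, pot_2, pot_3, pot_4 below 0.03 m/s and value of joint cap_2 between 1.2 and 9 rad and x of pot_2 in the frame of deck between -0.066 and 0.066 m and y of pot_2 in the frame of deck between -0.056 and 0.056 m and z of pot_2 in the frame of deck between -0.004 and 0.005 m and value of joint cap_3 between 1.2 and 9 rad and x of pot_3 in the frame of deck between -0.066 and 0.066 m and y of pot_3 in the frame of deck between -0.056 and 0.056 m and z of pot_3 in the frame of deck between -0.004 and 0.005 m and value of joint cap_4 between 1.2 and 9 rad and x of pot_4 in the frame of deck between -0.066 and 0.066 m and y of pot_4 in the frame of deck between -0.056 and 0.056 m and z of pot_4 in the frame of deck between -0.004 and 0.005 m), for 0.2 s.
3. the mixer is switched on (value of joint toggle above 0.4 rad), for 0.2 s.
At the end, for the whole second after the job is handed in: The toggle is on (joint above 0.4), the selector at three dots (0.20 to 0.50), and every pot present stands at rest and upright (within 0.12 rad) with its foot on the deck inside the rim, its cap turned to at least 1.2 (value of joint toggle above 0.4 rad and value of joint selector between 0.2 and 0.5 rad and value of joint cap_1 between 1.2 and 9 rad and x of pot_1 in the frame of deck between -0.066 and 0.066 m and y of pot_1 in the frame of deck between -0.056 and 0.056 m and z of pot_1 in the frame of deck between -0.004 and 0.005 m and angle between each of pot_1, pot_2, pot_3, pot_4's own z axis and vertical below 0.12 rad and linear speed of each of pot_1, pot_2, pot_3, pot_4 below 0.03 m/s and value of joint cap_2 between 1.2 and 9 rad and x of pot_2 in the frame of deck between -0.066 and 0.066 m and y of pot_2 in the frame of deck between -0.056 and 0.056 m and z of pot_2 in the frame of deck between -0.004 and 0.005 m and value of joint cap_3 between 1.2 and 9 rad and x of pot_3 in the frame of deck between -0.066 and 0.066 m and y of pot_3 in the frame of deck between -0.056 and 0.056 m and z of pot_3 in the frame of deck between -0.004 and 0.005 m and value of joint cap_4 between 1.2 and 9 rad and x of pot_4 in the frame of deck between -0.066 and 0.066 m and y of pot_4 in the frame of deck between -0.056 and 0.056 m and z of pot_4 in the frame of deck between -0.004 and 0.005 m); the robot touches nothing.
It fails at once if the timer is pushed more than 30 mm (distance of timer from where it was at the start of the episode above 0.03 m).
It fails at once if the beaker is pushed more than 30 mm (distance of beaker from where it was at the start of the episode above 0.03 m).
It fails at once if the marker is pushed more than 30 mm (distance of marker from where it was at the start of the episode above 0.03 m).
Of pot_1, pot_2, pot_3, pot_4 only 3 to 4 are there at a start; the rules pass over those that are not, and their reading is None.
At some moment in a run one of pot_1, pot_2, pot_3, pot_4 may be knocked a few centimetres aside while the robot is not near it.
It also fails if it takes over 210 s, if anything falls off the work surface, if the arm or the gripper's body presses on something with over 40 N, if the wrist force passes 120 N, or if a joint passes its speed limit or range.

## Working session

There is one attempt and no reset: what is moved stays moved. The work goes in short steps, Python scripts to look and compute and a tool call to move; the robot and the scene stay as the last step left them, time stands still between calls to the robot, and variables do not carry over. Pictures are saved under pics/ and viewed, at most 14 in all, crops included, and the job is handed in when it is done.

Besides the shell and the picture viewer there is one more tool, called after "Request:" as name(argument=value, ...), one argument or row to a line, values as JSON. step_arm: Moves the arm, as the interface text tells. Its arguments: {"type":"object","properties":{"commands":{"type":"array"},"force":{"type":"number"}},"required":["commands"]}

```bash
mkdir -p pics; ls; cat > h.py <<'E'
from plant import *
import numpy as np, cv2
from scipy.spatial.transform import Rotation as R
def shot(name, fn=None):
    s=get_state(); c=read_camera(name)
    if fn: cv2.imwrite('pics/'+fn, c['color'][:,:,::-1])
    return s,c
def att(c):
    a=np.array(c['attitude'],float)
    return R.from_quat(a).as_matrix() if a.size==4 else a.reshape(3,3)
def cloud(c,s=None):
    "world points per pixel for scene/side"
    h,w=c['z_map'].shape; v,u=np.mgrid[:h,:w]
    z=c['z_map']; P=np.stack([(u-c['cx'])/c['fx']*z,-(v-c['cy'])/c['fy']*z,-z],-1)
    return P@att(c).T+np.array(c['eye'])
E
python3 - <<'E'
from h import *
for n in ['scene','side','wrist']:
    s,c=shot(n,n+'0.png'); print(n,{k:(np.round(v,4).tolist() if not isinstance(v,str) else v) for k,v in c.items() if k not in('color','z_map')})
print({k:np.round(v,3).tolist() for k,v in s.items()})
E
```

```text
pics
scene {'fx': 543.2825, 'fy': 543.2825, 'cx': 273.5512, 'cy': 213.3331, 'eye': [0.1282, -0.7778, 0.6772], 'attitude': [0.4766, -0.0953, -0.1936, 0.8522]}
side {'fx': 388.352, 'fy': 388.352, 'cx': 276.7027, 'cy': 210.9464, 'eye': [0.4162, 0.7896, 0.5143], 'attitude': [-0.0221, 0.5042, 0.8614, -0.057]}
wrist {'fx': 325.1923, 'fy': 325.1923, 'cx': 280.107, 'cy': 208.6427, 'mount': [[-0.0008, 0.951, 0.3091, 0.079], [1.0, 0.0005, 0.001, 0.0006], [0.0008, 0.3091, -0.951, -0.1283], [0.0, 0.0, 0.0, 1.0]]}
{'time': 0.1, 'qpos': [1.14, 0.287, 1.578, -0.0, 1.279, -0.15], 'dq': [0.001, -0.002, -0.002, 0.0, 0.0, 0.001], 'joint_efforts': [0.001, -40.73, -29.37, -0.0, 0.003, -0.0], 'eef_pos': [0.187, 0.648, 0.244], 'tcp_rot': [0.14, 0.99, -0.001, -0.0], 'contact_force': [0.227, 0.574, 0.156], 'wrist_torque': [0.009, -0.006, 0.008], 'finger_force': 0.0, 'opening': 0.999}
```

View pics/scene0.png

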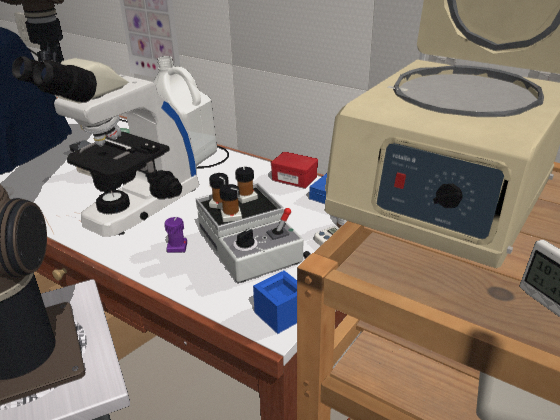

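View pics/side0.png

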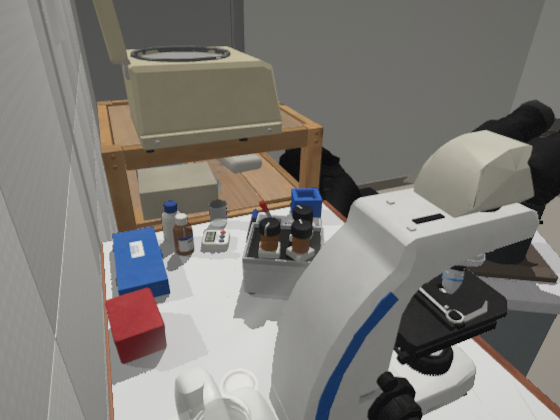

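Scene: the mixer is at about (250,230), with three pots on the deck at (219,190), (230,200) and (245,180). The red toggle at (285,215) leans back (on). The selector is at (245,238), the block at (280,300), and the purple look-alike at (175,235). The side view at (285,250) also shows three pots. I'll locate them through the depth clouds next.

```bash
cat >> h.py <<'E'
def hsv(c): return cv2.cvtColor(c['color'],cv2.COLOR_RGB2HSV)
def rect(P):
    (x,y),(w,h),a=cv2.minAreaRect((P[:,:2]*1000).astype(np.float32)); return [round(float(q),1) for q in (x,y,w,h,a)]
E
python3 - <<'E'
from h import *
for n in ['scene','side']:
    s,c=shot(n); P=cloud(c); H=hsv(c); z=P[...,2]; ok=c['z_map']>0
    roi=ok&(P[...,0]>.35)&(P[...,0]<1.0)&(P[...,1]>-.4)&(P[...,1]<.4)
    print(n)
    blue=roi&(H[...,0]>105)&(H[...,0]<128)&(H[...,1]>150)&(abs(z-.064)<.004)
    for nm,m in [('bluetop',blue),
      ('mixerrim',roi&(abs(z-.0895)<.003)),
      ('panel',roi&(abs(z-.064)<.003)&(H[...,1]<60)),
      ('captop',roi&(abs(z-.148)<.003)),
      ('red',roi&((H[...,0]<6)|(H[...,0]>174))&(H[...,1]>170)&(z>.06)&(z<.15)),
      ('purple',roi&(H[...,0]>130)&(H[...,0]<155)&(H[...,1]>100))]:
        k,l,st,ce=cv2.connectedComponentsWithStats(m.astype(np.uint8),connectivity=8)
        for i in range(1,k):
            if st[i,4]>25:
                Q=P[l==i]; print(nm,st[i].tolist(),rect(Q),np.round(Q.mean(0),3),np.round(Q.max(0),3))
E
```

```text
scene
bluetop [254, 271, 43, 37, 561] [438.9, -104.2, 72.3, 72.6, 13.1] [ 0.432 -0.103  0.063] [ 0.472 -0.065  0.067]
mixerrim [297, 138, 24, 8, 47] [746.0, 367.7, 9.5, 72.6, 27.6] [0.748 0.366 0.089] [0.765 0.4   0.092]
mixerrim [160, 163, 21, 15, 64] [377.2, 380.4, 72.2, 18.1, 44.1] [0.375 0.376 0.089] [0.409 0.4   0.092]
mixerrim [196, 183, 88, 46, 398] [466.0, 157.4, 150.1, 132.4, 1.7] [0.456 0.133 0.089] [0.542 0.226 0.092]
mixerrim [239, 191, 19, 10, 60] [495.3, 175.0, 42.4, 20.8, 11.7] [0.494 0.171 0.09 ] [0.515 0.189 0.092]
mixerrim [209, 202, 14, 7, 43] [422.4, 171.5, 13.3, 37.9, 32.0] [0.42  0.174 0.09 ] [0.431 0.186 0.092]
mixerrim [237, 228, 16, 11, 76] [434.6, 47.3, 37.1, 12.9, 25.0] [0.434 0.046 0.09 ] [0.453 0.055 0.092]
mixerrim [297, 320, 38, 19, 104] [433.6, -250.0, 29.5, 59.2, 76.6] [ 0.43  -0.249  0.089] [ 0.466 -0.229  0.092]
panel [297, 147, 33, 10, 73] [754.8, 358.5, 12.7, 96.6, 30.9] [0.754 0.355 0.064] [0.779 0.399 0.067]
panel [216, 218, 86, 43, 1311] [468.4, 57.1, 145.8, 99.3, 1.6] [0.465 0.049 0.063] [0.542 0.105 0.067]
captop [297, 116, 37, 11, 85] [755.2
[... 2364 characters left out ...]
6, 19, 5, 38] [434.9, -217.1, 49.1, 22.5, 2.3] [ 0.434 -0.217  0.148] [ 0.46  -0.205  0.151]
captop [85, 155, 1, 26, 26] [959.6, 1.7, 0.5, 151.9, 29.9] [0.958 0.004 0.148] [0.997 0.068 0.149]
captop [106, 172, 21, 6, 51] [865.6, 35.2, 43.1, 7.6, 33.0] [0.866 0.035 0.148] [0.886 0.047 0.151]
captop [293, 205, 20, 11, 174] [439.3, 130.6, 36.3, 35.6, 71.6] [0.439 0.133 0.149] [0.457 0.149 0.151]
captop [259, 217, 21, 13, 206] [496.3, 189.5, 35.7, 35.9, 53.5] [0.496 0.191 0.149] [0.514 0.208 0.151]
captop [291, 219, 22, 14, 212] [437.6, 187.7, 37.5, 36.7, 34.9] [0.437 0.19  0.149] [0.457 0.207 0.151]
red [260, 201, 8, 11, 50] [526.3, 55.7, 15.6, 6.6, 15.4] [0.527 0.055 0.109] [0.534 0.059 0.12 ]
```

```bash
cat >> h.py <<'E'
def pose(s): return np.array(s['eef_pos']),R.from_quat(s['tcp_rot']).as_matrix()
def go(x,y,z,yaw=None):
    "needed shift in tool mm to world target; yaw = wanted world angle (deg) of tool x"
    s=get_state(); p,M=pose(s); d=M.T@(np.array([x,y,z])-p)*1000
    a=np.degrees(np.arctan2(M[1,0],M[0,0])); print('now',np.round(p*1000,1),'toolx yaw',round(a,1),'q',np.round(s['qpos'],2),'op',round(s['opening'],2))
    print('shift first(tool mm)',np.round(d,1),'spin',None if yaw is None else round((a-yaw+180)%360-180,1))
E
python3 - <<'E'
from h import *
Hm=np.zeros((16,24))
for n in ['scene','side']:
    s,c=shot(n); P=cloud(c)[c['z_map']>0]
    i=np.floor((P[:,0])/.05).astype(int); j=np.floor((P[:,1]+.4)/.05).astype(int)
    k=(i>=0)&(i<16)&(j>=0)&(j<24)&(P[:,2]<1)
    np.maximum.at(Hm,(i[k],j[k]),P[k,2])
print('cols y from',-.4)
for r in range(16): print('x%.2f'%(r*.05),' '.join('%3d'%(1000*v) for v in Hm[r]))
go(.54,.05,.25,180)
E
```

```text
cols y from -0.4
x0.00   0   0   0   0   2   2 292 303 310 310  13   4   0   0   0   3   3   0   0   4   2   3  35 147
x0.05   0   0   0   0   3   3 291 308 307  16   4   1   0   1 375   4   4   2   2   2   3   3   2 114
x0.10   0   0   0   0   2   3   2   3   3   3   3   3   3 402 405 385   4   3   3 461 461 446   3   4
x0.15   0   0   0   0   0   0   0   0   0   0   1   3 383 407 389 387 355   3   4 349 452 440   4  21
x0.20   0   0   0   0   0   0   0   0   1   3   2   4 171 386 387 379 363   2   2 457 451 404 337  22
x0.25   0   0   0   0   0   0   1   2   3   3   4   2   3 173 378 376 363 309   2   0   0   0   0   0
x0.30   0   0   0   0   0   4   4   3   3   4   3  70  67 172 336 332 311 310   0   0   0   0   0   0
x0.35   0   0   0   1   5   4  66   4  63  92  92  92  90   2 172 309 309 271 211   0   0   0   0   0
x0.40   0   0 207 208   3  68  68   2  93  93 151 151 151   2   3 255 254 222 166 216 280 278   0   0
x0.45 207 207 207 207 207  68  67   0  85  93 151 151 150   4   4   4 142  30 173 258 281 278   0 394
x0.50 207 206 201 272 359 379 372   1 119 118  93 151 151   4   4   4   4   3  92 256 259 373 402 398
x0.55 200 314 360 378 384 385 384  17  16   4   4   4   4   4   4   4   3   4   7 167 411 408 402   0
x0.60 320 375 384 385 391 391 389 379  22  22   4   4   3   4  54  58   4   4 421 418 413   0   0   0
x0.65 372 384 384 392 391 389 391 391  22  95  95  34  39  59  59  59 427 474 444   0   0   0   0   0
x0.70 199 384 390 390 377 375 388 391 384 101  94  40  41  58  59 502 502 475   0   0   0   0   0   0
x0.75 199 381 392 391 377 377 388 390 483  99  41  41  40 500 501 501   0   0   0   0   0   0   0   0
now [187.  648.4 245. ] toolx yaw 163.9 q [ 1.14  0.29  1.58 -0.    1.28 -0.15] op 1.0
shift first(tool mm) [-505.  -477.2   -4.8] spin -16.1
```

View pics/wrist0.png

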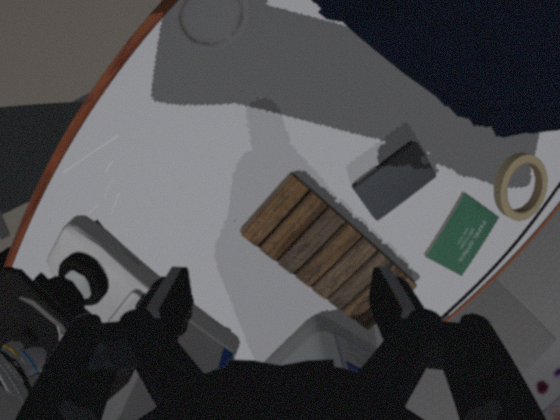

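The wrist view shows only bench clutter and the microscope base at (110,280), with nothing needed for the job. The microscope, about 0.41 m tall, stands between here and the mixer, so I'll go over it.

Request:
step_arm(
  commands=[
    {"z": -44, "gripper": 1},
    {"z": -44},
    {"z": -44},
    {"z": -44},
    {"z": -44},
    {"z": -44},
    {"z": -44},
    {"x": -30, "y": -28},
    {"x": -30, "y": -28},
    {"x": -30, "y": -28},
  ],
)

```text
invalid input
```

Request:
step_arm(
  commands=[
    {"x": -34, "y": -32},
    {"x": -34, "y": -32},
    {"x": -34, "y": -32},
    {"x": -34, "y": -32},
    {"x": -34, "y": -32},
    {"x": -34, "y": -32},
    {"x": -34, "y": -32},
    {"x": -34, "y": -32},
    {"x": -34, "y": -32},
    {"x": -34, "y": -32},
  ],
)

```text
invalid input
```

```bash
python3 - <<'E'
from h import *
go(.556,.051,.25,180)
for n in ['scene','side']:
    s,c=shot(n); P=cloud(c)[c['z_map']>0]
    for lo,hi in [(.08,.19),(.19,.25),(.25,.45)]:
        Q=P[(P[:,2]>lo)&(P[:,2]<hi)&(P[:,1]<-.03)&(P[:,0]>.2)&(P[:,0]<1)]
        D=np.hypot(Q[:,0]-.44,Q[:,1]+.103); k=D>.06; 
        Q=Q[k];D=D[k]; o=np.argsort(D)[[3,30,100]]; print(n,lo,np.round(D[o],3),np.round(Q[o],3).tolist())
E
```

```text
now [187.  648.4 245. ] toolx yaw 163.9 q [ 1.14  0.29  1.58 -0.    1.28 -0.15] op 1.0
shift first(tool mm) [-520.1 -471.8   -4.8] spin -16.1
scene 0.08 [0.115 0.116 0.117] [[0.498, -0.202, 0.175], [0.49, -0.208, 0.172], [0.483, -0.212, 0.182]]
scene 0.19 [0.074 0.076 0.08 ] [[0.509, -0.13, 0.223], [0.511, -0.131, 0.219], [0.513, -0.137, 0.217]]
scene 0.25 [0.077 0.078 0.081] [[0.515, -0.117, 0.256], [0.517, -0.117, 0.264], [0.518, -0.127, 0.285]]
side 0.08 [0.091 0.093 0.095] [[0.492, -0.178, 0.162], [0.48, -0.187, 0.173], [0.467, -0.194, 0.16]]
side 0.19 [0.076 0.079 0.09 ] [[0.512, -0.129, 0.224], [0.515, -0.13, 0.246], [0.529, -0.113, 0.233]]
side 0.25 [0.079 0.081 0.087] [[0.515, -0.128, 0.251], [0.519, -0.122, 0.274], [0.526, -0.114, 0.301]]
```

Request:
step_arm(
  commands=[
    {"gripper": 1, "x": 0, "y": 0, "z": -44, "spin": 0},
    {"gripper": 1, "x": 0, "y": 0, "z": -44, "spin": 0},
    {"gripper": 1, "x": 0, "y": 0, "z": -44, "spin": 0},
    {"gripper": 1, "x": 0, "y": 0, "z": -44, "spin": 0},
    {"gripper": 1, "x": 0, "y": 0, "z": -44, "spin": 0},
    {"gripper": 1, "x": 0, "y": 0, "z": -44, "spin": 0},
    {"gripper": 1, "x": 0, "y": 0, "z": -44, "spin": 0},
    {"gripper": 1, "x": -30, "y": -28, "z": 0, "spin": 0},
    {"gripper": 1, "x": -30, "y": -28, "z": 0, "spin": 0},
    {"gripper": 1, "x": -30, "y": -28, "z": 0, "spin": 0},
  ],
)

```text
time: 1.45
eef_pos: [0.2506, 0.542, 0.5537]
tcp_rot: [0.139, 0.99, 0.0, 0.0]
contact_force: [0.9, -1.2, 0.2]
opening: 0.002
finger_force: 0.0
```

Request:
step_arm(
  commands=[
    {"gripper": 1, "x": -36, "y": -33, "z": 0, "spin": 0},
    {"gripper": 1, "x": -36, "y": -33, "z": 0, "spin": 0},
    {"gripper": 1, "x": -36, "y": -33, "z": 0, "spin": 0},
    {"gripper": 1, "x": -36, "y": -33, "z": 0, "spin": 0},
    {"gripper": 1, "x": -36, "y": -33, "z": 0, "spin": 0},
    {"gripper": 1, "x": -36, "y": -33, "z": 0, "spin": 0},
    {"gripper": 1, "x": -36, "y": -33, "z": 0, "spin": 0},
    {"gripper": 1, "x": -36, "y": -33, "z": 0, "spin": 0},
    {"gripper": 1, "x": -36, "y": -33, "z": 0, "spin": 0},
    {"gripper": 1, "x": -36, "y": -33, "z": 0, "spin": 0},
  ],
)

```text
time: 2.45
eef_pos: [0.5051, 0.1242, 0.5537]
tcp_rot: [0.14, 0.99, 0.0, 0.0]
contact_force: [0.4, -0.5, -0.6]
opening: 0.002
finger_force: 0.0
```

```bash
python3 - <<'E'
from h import *
go(.50,.10,.33,180)
E
```

```text
now [505.1 124.2 553.7] toolx yaw 163.9 q [ 0.05 -0.12  1.46  0.    1.8  -1.24] op 0.0
shift first(tool mm) [ -1.6 -24.8 223.7] spin -16.1
```

Request:
step_arm(
  commands=[
    {"gripper": 1, "x": 0, "y": -12, "z": 42, "spin": -8},
    {"gripper": 1, "x": 0, "y": -12, "z": 42, "spin": -8},
    {"gripper": 1, "x": 0, "y": 0, "z": 42, "spin": 0},
    {"gripper": 1, "x": 0, "y": 0, "z": 42, "spin": 0},
    {"gripper": 1, "x": 0, "y": 0, "z": 42, "spin": 0},
    {"gripper": 1, "x": 0, "y": 0, "z": 42, "spin": 0},
    {"gripper": 1, "x": 0, "y": 0, "z": 0, "spin": 0},
    {"gripper": 1, "x": 0, "y": 0, "z": 0, "spin": 0},
    {"gripper": 1, "x": 0, "y": 0, "z": 0, "spin": 0},
    {"gripper": 1, "x": 0, "y": 0, "z": 0, "spin": 0},
  ],
)

```text
time: 3.45
eef_pos: [0.5011, 0.1027, 0.3049]
tcp_rot: [0.001, 1.0, 0.0, 0.003]
contact_force: [0.6, 0.1, -0.1]
opening: -0.003
finger_force: 0.0
```

```bash
cat >> h.py <<'E'
def wray(c,s,u,v):
    "eye, unit rays in the world of wrist pixels"
    u=np.asarray(u,float)-c['cx'];v=np.asarray(v,float)-c['cy']; r=np.hypot(u,v)+1e-9; t=r/c['fx']
    d=np.stack([u/r*np.sin(t),-v/r*np.sin(t),-np.cos(t)],-1)
    p,M=pose(s); T=np.array(c['mount']); return p+M@T[:3,3], d@(M@T[:3,:3]).T
def onz(c,s,u,v,z):
    e,d=wray(c,s,u,v); z=np.asarray(z); return e+d*((z-e[2])/d[...,2])[...,None]
def wcloud(c,s):
    h,w=c['z_map'].shape; v,u=np.mgrid[:h,:w]; e,d=wray(c,s,u,v)
    p,M=pose(s); ax=-(M@np.array(c['mount'])[:3,2]); return e+d*(c['z_map']/(d@ax))[...,None]
def top(c,s,z,x0,x1,y0,y1,px=1.0,fn=None):
    "rectified plan picture of the plane z: row 0 = x1 (back), col 0 = y1 (left), px pixels per mm"
    p,M=pose(s); T=np.array(c['mount']); e=p+M@T[:3,3]; Rc=M@T[:3,:3]
    X,Y=np.meshgrid(np.arange(x1,x0,-.001/px),np.arange(y1,y0,-.001/px),indexing='ij')
    d=(np.stack([X,Y,0*X+z],-1)-e)@Rc; t=np.arctan2(np.hypot(d[...,0],d[...,1]),-d[...,2]); q=np.hypot(d[...,0],d[...,1])+1e-9
    u=c['cx']+c['fx']*t*d[...,0]/q; v=c['cy']-c['fx']*t*d[...,1]/q
    im=cv2.remap(c['color'],u.astype(np.float32),v.astype(np.float32),cv2.INTER_LINEAR)
    if fn: cv2.imwrite('pics/'+fn,im[:,:,::-1])
    return im
E
python3 - <<'E'
from h import *
s,c=shot('wrist','w1.png'); np.savez('w1.npz',c=c['color'])
P=wcloud(c,s); z=P[...,2]; ok=c['z_map']>0; H=hsv(c)
for nm,m in [('bluetop',ok&(H[...,0]>105)&(H[...,0]<128)&(H[...,1]>150)&(abs(z-.064)<.004)),('cap',ok&(abs(z-.148)<.004)),('red',ok&((H[...,0]<6)|(H[...,0]>174))&(H[...,1]>170)&(z>.06)&(z<.15))]:
    k,l,st,ce=cv2.connectedComponentsWithStats(m.astype(np.uint8),connectivity=8)
    for i in range(1,k):
        if st[i,4]>60: Q=P[l==i]; print(nm,st[i].tolist(),rect(Q),np.round(Q.mean(0),3),np.round(Q.max(0),3))
print(np.round(s['eef_pos'],4))
E
```

```text
bluetop [85, 96, 60, 67, 1527] [441.0, -103.3, 67.8, 71.8, 12.5] [ 0.441 -0.102  0.063] [ 0.481 -0.062  0.066]
cap [532, 61, 26, 93, 407] [399.9, 398.2, 107.0, 36.2, 11.7] [0.399 0.395 0.148] [0.449 0.427 0.152]
cap [288, 103, 45, 44, 1461] [438.7, 129.9, 38.3, 38.7, 9.3] [0.439 0.13  0.148] [0.458 0.149 0.15 ]
cap [352, 103, 42, 43, 1333] [436.8, 186.7, 37.6, 39.0, 15.7] [0.437 0.186 0.147] [0.456 0.205 0.15 ]
cap [0, 123, 14, 34, 138] [430.0, -213.8, 42.1, 9.5, 17.4] [ 0.433 -0.213  0.148] [ 0.452 -0.204  0.152]
cap [350, 167, 41, 41, 1212] [495.8, 188.0, 39.5, 38.5, 72.1] [0.495 0.187 0.147] [0.516 0.207 0.15 ]
cap [474, 299, 86, 61, 426] [701.2, 449.6, 4.8, 163.2, 30.2] [0.703 0.447 0.148] [0.742 0.52  0.152]
red [225, 196, 13, 21, 192] [526.0, 52.2, 11.8, 16.9, 77.2] [0.525 0.052 0.111] [0.535 0.057 0.119]
[0.5011 0.1027 0.3049]
```

View pics/w1.png

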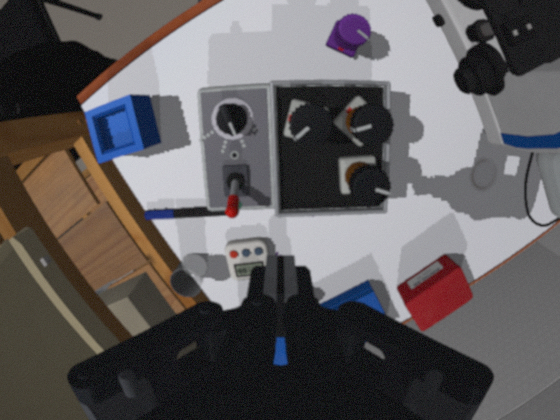

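The wrist view shows the selector at (235,122), the toggle ball at (233,210), the block pocket at (120,130) and caps at (312,120), (372,120) and (370,185), with feet at various yaws. The marker at (190,213) and timer at (245,255) lie low behind the mixer. Next I'll flip the toggle off from behind.

Request:
step_arm(
  commands=[
    {"gripper": 1, "x": -28, "y": -25, "z": 0, "spin": 0},
    {"gripper": 1, "x": -28, "y": -25, "z": 0, "spin": 0},
    {"gripper": 1, "x": 0, "y": 0, "z": 40, "spin": 0},
    {"gripper": 1, "x": 0, "y": 0, "z": 40, "spin": 0},
    {"gripper": 1, "x": 0, "y": 0, "z": 40, "spin": 0},
    {"gripper": 1, "x": 0, "y": 0, "z": 40, "spin": 0},
    {"gripper": 1, "x": 0, "y": 0, "z": 33, "spin": 0},
    {"gripper": 1, "x": 10, "y": 0, "z": 0, "spin": 0},
    {"gripper": 1, "x": 10, "y": 0, "z": 0, "spin": 0},
    {"gripper": 1, "x": 10, "y": 0, "z": 0, "spin": 0},
  ],
)

```text
time: 4.5
eef_pos: [0.5268, 0.0525, 0.1113]
tcp_rot: [0.001, 1.0, -0.0, 0.003]
contact_force: [0.0, -0.8, 0.8]
opening: -0.001
finger_force: 0.2
```

Request:
step_arm(
  commands=[
    {"gripper": 1, "x": 10, "y": 0, "z": 0, "spin": 0},
    {"gripper": 1, "x": 10, "y": 0, "z": 0, "spin": 0},
    {"gripper": 1, "x": 10, "y": 0, "z": 0, "spin": 0},
    {"gripper": 1, "x": 0, "y": 0, "z": 0, "spin": 0},
    {"gripper": 1, "x": -6, "y": 0, "z": -20, "spin": 0},
    {"gripper": 0, "x": 0, "y": 0, "z": -42, "spin": 0},
    {"gripper": -1, "x": 0, "y": 0, "z": -42, "spin": 0},
    {"gripper": -1, "x": 0, "y": 0, "z": -42, "spin": 0},
    {"gripper": -1, "x": 0, "y": 0, "z": -42, "spin": 0},
    {"gripper": -1, "x": 0, "y": 0, "z": 0, "spin": 0},
  ],
)

```text
time: 5.5
eef_pos: [0.5039, 0.0525, 0.3052]
tcp_rot: [0.001, 1.0, -0.001, 0.008]
contact_force: [0.1, 0.4, 0.2]
opening: 0.848
finger_force: 0.0
```

```bash
python3 - <<'E'
from h import *
s,c=shot('wrist'); np.savez('w2.npz',c=c['color'])
print(np.round(s['eef_pos'],4),np.round(s['contact_force'],1))
a=top(c,s,.085,.39,.55,.09,.23,3.2); b=top(c,s,.092,.39,.55,0,.09,3.2)
im=np.hstack([a,b])[:,:,::-1]; im=cv2.convertScaleAbs(im,alpha=1.8,beta=20); cv2.imwrite('pics/top1.png',im); print(im.shape)
E
```

```text
[0.5039 0.0525 0.3052] [0.1 0.4 0.2]
(513, 737, 3)
```

View pics/top1.png

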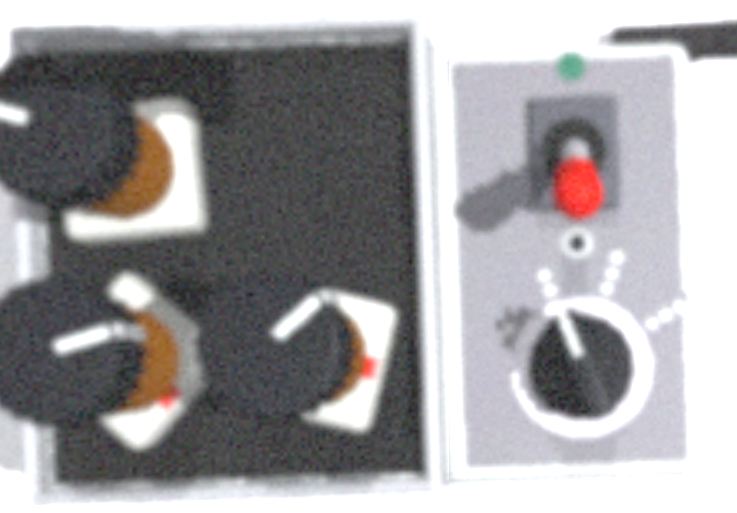

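The toggle now leans to the front at (578,190), so it is off. The selector pointer at (568,330) is on the two-dot row. I can see the feet and red tabs of all three pots. While here, I'll turn the selector 40° clockwise.

Request:
step_arm(
  commands=[
    {"gripper": 0.2, "x": 34, "y": -2, "z": 0, "spin": 0},
    {"gripper": 0.2, "x": 34, "y": -3, "z": 0, "spin": 0},
    {"gripper": 0.2, "x": 0, "y": 0, "z": 40, "spin": -7},
    {"gripper": 0.2, "x": 0, "y": 0, "z": 40, "spin": -7},
    {"gripper": 0.2, "x": 0, "y": 0, "z": 40, "spin": -8},
    {"gripper": 0.2, "x": 0, "y": 0, "z": 40, "spin": 0},
    {"gripper": 0.2, "x": 0, "y": 0, "z": 40, "spin": 0},
    {"gripper": 0.2, "x": 0, "y": 0, "z": 12, "spin": 0},
    {"gripper": 1, "x": 0, "y": 0, "z": 0, "spin": 0},
    {"gripper": 1, "x": 0, "y": 0, "z": 0, "spin": 0},
  ],
  force=30,
)

```text
time: 6.55
eef_pos: [0.4351, 0.0479, 0.087]
tcp_rot: [-0.19, 0.982, -0.0, 0.001]
contact_force: [-2.5, 1.0, 11.9]
opening: 0.121
finger_force: 37.6
```

Request:
step_arm(
  commands=[
    {"gripper": 1, "x": 0, "y": 0, "z": 0, "spin": 0},
    {"gripper": 1, "x": 0, "y": 0, "z": 0, "spin": 0},
    {"gripper": 1, "x": 0, "y": 0, "z": 0, "spin": 8},
    {"gripper": 1, "x": 0, "y": 0, "z": 0, "spin": 8},
    {"gripper": 1, "x": 0, "y": 0, "z": 0, "spin": 8},
    {"gripper": 1, "x": 0, "y": 0, "z": 0, "spin": 8},
    {"gripper": 1, "x": 0, "y": 0, "z": 0, "spin": 8},
    {"gripper": 1, "x": 0, "y": 0, "z": 0, "spin": 2},
    {"gripper": 1, "x": 0, "y": 0, "z": 0, "spin": 0},
    {"gripper": 1, "x": 0, "y": 0, "z": 0, "spin": 0},
  ],
)

```text
time: 7.55
eef_pos: [0.4351, 0.0485, 0.087]
tcp_rot: [0.175, 0.985, 0.001, 0.002]
contact_force: [-1.0, 3.8, 11.7]
opening: 0.117
finger_force: 37.7
```

Request:
step_arm(
  commands=[
    {"gripper": 0.2, "x": 0, "y": 0, "z": 0, "spin": 0},
    {"gripper": 0.2, "x": 0, "y": 0, "z": 0, "spin": 0},
    {"gripper": 0.2, "x": 0, "y": 0, "z": 0, "spin": 0},
    {"gripper": 0.2, "x": 0, "y": 0, "z": 0, "spin": 0},
    {"gripper": 0.2, "x": 0, "y": 0, "z": -30, "spin": 0},
    {"gripper": -1, "x": 0, "y": 0, "z": -40, "spin": 0},
    {"gripper": -1, "x": 0, "y": 0, "z": -40, "spin": 0},
    {"gripper": -1, "x": 0, "y": 0, "z": -40, "spin": 0},
    {"gripper": -1, "x": 0, "y": 0, "z": -40, "spin": 0},
    {"gripper": -1, "x": 0, "y": 0, "z": -10, "spin": 0},
  ],
)

```text
time: 8.55
eef_pos: [0.4347, 0.0476, 0.289]
tcp_rot: [0.174, 0.985, 0.0, 0.004]
contact_force: [-0.2, -0.1, 0.1]
opening: 0.998
finger_force: 0.0
```

```bash
cat > look.py <<'E'
from h import *
import sys
def caps(P,c,zt=.148,rng=None):
    z=P[...,2]; H=hsv(c); m=(c['z_map']>0)&(abs(z-zt)<.004)&(P[...,0]>.38)&(P[...,0]<.56)&(P[...,1]>.08)&(P[...,1]<.24)
    k,l,st,ce=cv2.connectedComponentsWithStats(m.astype(np.uint8))
    return [np.round(np.array(cv2.minEnclosingCircle((P[l==i][:,:2]*1000).astype(np.float32))[0]),1).tolist() for i in range(1,k) if st[i,4]>300]
def feet(c,s,z=.094,x0=.39,x1=.55,y0=.09,y1=.23):
    "white foot tops on the deck: angle mod 90 of the longest straight edge, world deg"
    im=top(c,s,z,x0,x1,y0,y1,3.2); h=cv2.cvtColor(im,cv2.COLOR_RGB2HSV)
    return im,((h[...,2]>130)&(h[...,1]<60)).astype(np.uint8)*255
if __name__=='__main__':
    s,c=shot('wrist'); P=wcloud(c,s); print(np.round(s['eef_pos'],4),np.round(s['contact_force'],1),'caps',caps(P,c))
    a,m=feet(c,s); b=top(c,s,.092,.39,.55,0,.09,3.2)
    l=cv2.createLineSegmentDetector().detect(cv2.GaussianBlur(m,(5,5),0))[0][:,0]
    for x1,y1,x2,y2 in l:
        L=np.hypot(x2-x1,y2-y1)/3.2
        if L>12: print('edge mid xy %.0f %.0f len %.0f ang %.1f'%(550-(y1+y2)/6.4,230-(x1+x2)/6.4,L,np.degrees(np.arctan2(-(x2-x1),-(y2-y1)))%90))
    im=cv2.convertScaleAbs(np.hstack([a,b])[:,:,::-1],alpha=1.8,beta=20); cv2.imwrite('pics/'+sys.argv[1],im)
E
python3 look.py top2.png
```

```text
[0.4347 0.0476 0.289 ] [-0.2 -0.1  0.1] caps [[437.0, 186.6], [439.0, 129.9], [495.6, 188.0]]
edge mid xy 539 138 len 23 ang 1.8
edge mid xy 497 168 len 34 ang 5.9
edge mid xy 446 96 len 94 ang 1.7
edge mid xy 507 91 len 31 ang 1.2
edge mid xy 502 94 len 48 ang 2.0
edge mid xy 461 93 len 31 ang 1.9
edge mid xy 461 94 len 31 ang 2.3
edge mid xy 426 113 len 15 ang 75.0
edge mid xy 419 123 len 12 ang 76.5
edge mid xy 408 216 len 23 ang 2.1
edge mid xy 539 162 len 25 ang 1.9
edge mid xy 498 172 len 13 ang 8.6
edge mid xy 442 108 len 18 ang 78.2
edge mid xy 540 113 len 28 ang 1.6
edge mid xy 540 196 len 14 ang 64.8
edge mid xy 528 223 len 13 ang 72.3
edge mid xy 526 223 len 14 ang 73.3
edge mid xy 479 175 len 14 ang 2.8
edge mid xy 538 225 len 14 ang 43.2
edge mid xy 483 95 len 12 ang 1.9
```

View pics/top2.png

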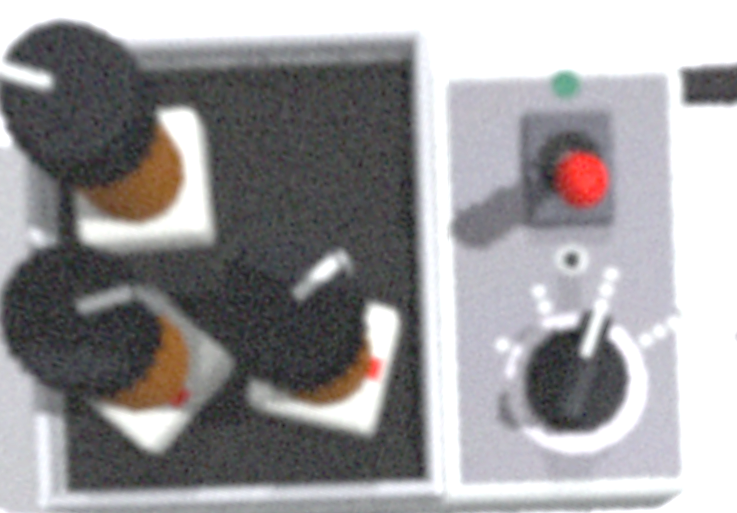

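The selector pointer at (595,330) is now on the three-dot row. The caps are about 65–69° short of their red tabs. I'll start with the pot at (439,130), gripping it diagonally.

```bash
python3 - <<'E'
from h import *
go(.439,.130,.133,135)
E
```

```text
now [434.6  47.6 288.4] toolx yaw 159.9 q [-0.12 -0.3   2.08 -0.    1.35 -1.34] op 1.0
shift first(tool mm) [ 25.1  78.7 155.3] spin 24.9
```

Request:
step_arm(
  commands=[
    {"gripper": -1, "x": 12, "y": 39, "z": 0, "spin": 0},
    {"gripper": -1, "x": 13, "y": 40, "z": 0, "spin": 0},
    {"gripper": -1, "x": 0, "y": 0, "z": 25, "spin": 8},
    {"gripper": -1, "x": 0, "y": 0, "z": 30, "spin": 8},
    {"gripper": -1, "x": 0, "y": 0, "z": 40, "spin": 8},
    {"gripper": -1, "x": 0, "y": 0, "z": 40, "spin": 1},
    {"gripper": -1, "x": 0, "y": 0, "z": 20, "spin": 0},
    {"gripper": -1, "x": 0, "y": 0, "z": 0, "spin": 0},
    {"gripper": 1, "x": 0, "y": 0, "z": 0, "spin": 0},
    {"gripper": 1, "x": 0, "y": 0, "z": 0, "spin": 0},
  ],
  force=60,
)

```text
time: 9.6
eef_pos: [0.4379, 0.1306, 0.1304]
tcp_rot: [0.383, 0.924, 0.0, 0.001]
contact_force: [0.3, -0.1, -0.0]
opening: 0.691
finger_force: 0.0
```

Request:
step_arm(
  commands=[
    {"gripper": 1, "x": 0, "y": 0, "z": 0, "spin": 0},
    {"gripper": 1, "x": 0, "y": 0, "z": 0, "spin": 0},
    {"gripper": 1, "x": 0, "y": 0, "z": -30, "spin": 0},
    {"gripper": 1, "x": 0, "y": 0, "z": -40, "spin": 0},
    {"gripper": 1, "x": 0, "y": 0, "z": 0, "spin": 0},
    {"gripper": 1, "x": 0, "y": 0, "z": 0, "spin": 0},
    {"gripper": 1, "x": 0, "y": 0, "z": 0, "spin": 0},
    {"gripper": 1, "x": 0, "y": 0, "z": 0, "spin": 0},
    {"gripper": 1, "x": 0, "y": 0, "z": 0, "spin": 0},
    {"gripper": 1, "x": 0, "y": 0, "z": 0, "spin": 0},
  ],
)

```text
time: 10.6
eef_pos: [0.4368, 0.1305, 0.1984]
tcp_rot: [0.383, 0.924, -0.0, -0.001]
contact_force: [0.4, 0.3, -0.9]
opening: 0.428
finger_force: 60.4
```

```bash
python3 - <<'E'
from h import *
go(.441,-.103,.205,160)
E
```

```text
now [436.8 130.5 198.4] toolx yaw 134.9 q [ 0.07 -0.17  2.14  0.    1.17 -0.72] op 0.43
shift first(tool mm) [-168.3 -161.9   -6.6] spin -25.1
```

Request:
step_arm(
  commands=[
    {"gripper": 1, "x": -34, "y": -32, "z": -5, "spin": 0},
    {"gripper": 1, "x": -34, "y": -32, "z": 0, "spin": 0},
    {"gripper": 1, "x": -34, "y": -32, "z": 0, "spin": 0},
    {"gripper": 1, "x": -34, "y": -33, "z": 0, "spin": 0},
    {"gripper": 1, "x": -32, "y": -33, "z": 0, "spin": -5},
    {"gripper": 1, "x": 0, "y": 0, "z": 0, "spin": -8},
    {"gripper": 1, "x": 0, "y": 0, "z": 0, "spin": -8},
    {"gripper": 1, "x": 0, "y": 0, "z": 0, "spin": -4},
    {"gripper": 1, "x": 0, "y": 0, "z": 0, "spin": 0},
    {"gripper": 1, "x": 0, "y": 0, "z": 0, "spin": 0},
  ],
)

```text
time: 11.6
eef_pos: [0.441, -0.1028, 0.2041]
tcp_rot: [0.175, 0.985, 0.0, -0.0]
contact_force: [-0.1, 0.4, -0.5]
opening: 0.427
finger_force: 60.5
```

```bash
python3 - <<'E'
from h import *
go(.441,-.103,.205,160)
s,w=shot('wrist'); _,c=shot('scene')
# scene crop round the held pot
P=np.array([.441,-.103,.15]); q=(P-np.array(c['eye']))@att(c); u=c['cx']+c['fx']*q[0]/-q[2]; v=c['cy']-c['fy']*q[1]/-q[2]
u,v=int(u),int(v); a=cv2.resize(c['color'][v-60:v+70,u-60:u+60],None,fx=3.6,fy=3.6,interpolation=cv2.INTER_CUBIC)[:420]
a=cv2.resize(c['color'][v-60:v+60,u-50:u+30],(280,420),interpolation=cv2.INTER_CUBIC)
im=np.hstack([a,w['color'][:,20:540]])[:,:,::-1]; cv2.imwrite('pics/b1.png',cv2.convertScaleAbs(im,alpha=1.5,beta=20))
print(u,v)
# red tab by depth/ray
H=hsv(w); m=((H[...,0]<6)|(H[...,0]>174))&(H[...,1]>150); k,l,st,ce=cv2.connectedComponentsWithStats(m.astype(np.uint8)); print([(st[i].tolist(),np.round(wcloud(w,s)[l==i].mean(0),3).tolist()) for i in range(1,k) if st[i,4]>8])
E
```

```text
now [ 441.  -102.8  204.1] toolx yaw 159.8 q [-0.45 -0.18  2.14 -0.    1.18 -1.67] op 0.43
shift first(tool mm) [-0.1 -0.2 -0.9] spin -0.2
280 246
[([462, 196, 21, 19, 278], [0.485, 0.046, 0.111]), ([434, 285, 7, 7, 33], [0.626, 0.035, 0.019])]
```

View pics/b1.png

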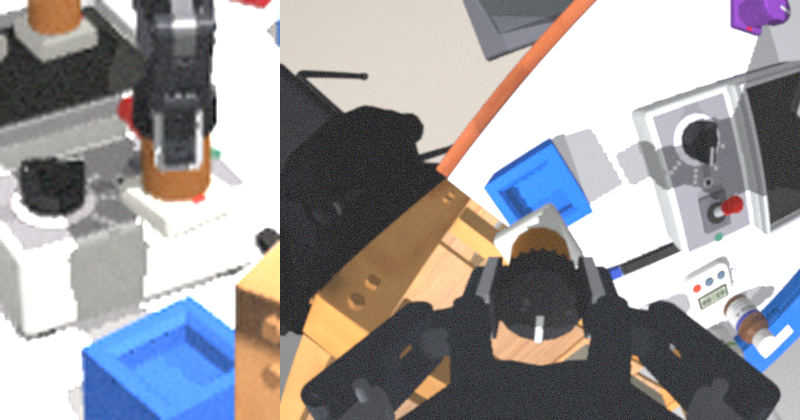

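The wrist view shows the held pot's white foot at (540,235) above the block at (540,185). Its edges look nearly parallel to the block's, so I'll measure both angles.

```bash
cat > foot.py <<'E'
from h import *
def footang(s,w):
    p=s['eef_pos']; x,y,z=p; zf=z-.0504+.014
    im=top(w,s,zf,x-.04,x+.03,y-.04,y+.04,8); h=cv2.cvtColor(im,cv2.COLOR_RGB2HSV)
    m=((h[...,2]>110)&(h[...,1]<60)).astype(np.uint8)*255
    out=[]
    for x1,y1,x2,y2 in cv2.createLineSegmentDetector().detect(cv2.GaussianBlur(m,(9,9),0))[0][:,0]:
        L=np.hypot(x2-x1,y2-y1)/8
        if L>9: out.append((round(float(L)),round(float(np.degrees(np.arctan2(-(x2-x1),-(y2-y1)))%90),1),round(30-(y1+y2)/16),round(40-(x1+x2)/16)))
    cv2.imwrite('pics/foot_m.png',np.hstack([m,cv2.cvtColor(im,cv2.COLOR_RGB2GRAY)]))
    return out
def blockang(s,w):
    P=wcloud(w,s); H=hsv(w); m=(H[...,0]>105)&(H[...,0]<128)&(H[...,1]>120)&(abs(P[...,2]-.064)<.004)&(abs(P[...,0]-.44)<.08)&(abs(P[...,1]+.1)<.08)
    return rect(P[m])
if __name__=='__main__':
    s,w=shot('wrist'); print('foot',footang(s,w)); print('block',blockang(s,w)); print(np.round(s['eef_pos'],4))
E
python3 foot.py; python3 - <<'E'
from h import *
s,w=shot('wrist')
im=top(w,s,.064,.39,.49,-.15,-.05,6); h=cv2.cvtColor(im,cv2.COLOR_RGB2HSV)
m=((h[...,0]>105)&(h[...,0]<128)&(h[...,1]>120)).astype(np.uint8)*255
for x1,y1,x2,y2 in cv2.createLineSegmentDetector().detect(cv2.GaussianBlur(m,(9,9),0))[0][:,0]:
    L=np.hypot(x2-x1,y2-y1)/6
    if L>15: print('bl',round(L),round(np.degrees(np.arctan2(-(x2-x1),-(y2-y1)))%90,1),round(490-(y1+y2)/12,1),round(-50-(x1+x2)/12,1))
E
```

```text
foot [(15, 11.9, -7, -21), (13, 1.3, -33, 34), (13, 7.5, -19, 35), (20, 12.0, -30, -12), (11, 12.2, -21, 0), (15, 11.2, -2, 20), (17, 12.3, -18, -13), (16, 12.1, -11, 27), (16, 30.0, -33, -18), (13, 58.2, -5, -15)]
block [440.0, -103.7, 69.6, 69.7, 11.7]
[ 0.4411 -0.1027  0.2042]
bl 25 12.1 469.5 -75.8
bl 23 14.5 451.0 -123.8
bl 17 10.2 447.6 -104.7
bl 33 12.3 411.8 -73.0
bl 20 12.0 396.6 -87.6
bl 26 7.8 453.4 -64.8
bl 40 12.1 433.6 -140.1
bl 17 12.5 401.9 -112.2
```

Request:
step_arm(
  commands=[
    {"gripper": 1, "x": 0, "y": -1, "z": 40, "spin": 0},
    {"gripper": 1, "x": 0, "y": 0, "z": 38, "spin": 0},
    {"gripper": 1, "x": 0, "y": 0, "z": 6, "spin": 0},
    {"gripper": 1, "x": 0, "y": 0, "z": 6, "spin": 0},
    {"gripper": 1, "x": 0, "y": 0, "z": 5, "spin": 0},
    {"gripper": 1, "x": 0, "y": 0, "z": 5, "spin": 0},
    {"gripper": 1, "x": 0, "y": 0, "z": 4, "spin": 0},
    {"gripper": 1, "x": 0, "y": 0, "z": 3, "spin": 0},
    {"gripper": 1, "x": 0, "y": 0, "z": 0, "spin": 0},
    {"gripper": 1, "x": 0, "y": 0, "z": 0, "spin": 0},
  ],
)

```text
time: 12.8
eef_pos: [0.4415, -0.1041, 0.0981]
tcp_rot: [0.174, 0.985, -0.0, 0.001]
contact_force: [0.0, 0.4, 2.4]
opening: 0.427
finger_force: 60.9
```

Seated (z 0.098, low force). Now the twist.

Request:
step_arm(
  commands=[
    {"gripper": 1, "x": 0, "y": 0, "z": 0, "spin": 8},
    {"gripper": 1, "x": 0, "y": 0, "z": 0, "spin": 8},
    {"gripper": 1, "x": 0, "y": 0, "z": 0, "spin": 8},
    {"gripper": 1, "x": 0, "y": 0, "z": 0, "spin": 8},
    {"gripper": 1, "x": 0, "y": 0, "z": 0, "spin": 8},
    {"gripper": 1, "x": 0, "y": 0, "z": 0, "spin": 8},
    {"gripper": 1, "x": 0, "y": 0, "z": 0, "spin": 8},
    {"gripper": 1, "x": 0, "y": 0, "z": 0, "spin": 8},
    {"gripper": 1, "x": 0, "y": 0, "z": 0, "spin": 6},
    {"gripper": 1, "x": 0, "y": 0, "z": 0, "spin": 2},
  ],
  force=90,
)

```text
time: 13.8
eef_pos: [0.4407, -0.1046, 0.0985]
tcp_rot: [0.717, 0.697, -0.002, 0.001]
contact_force: [-2.0, -0.1, 4.2]
opening: 0.417
finger_force: 89.7
```

```bash
python3 - <<'E'
from h import *
go(.441,-.103,.205,88)
print(get_state()['wrist_torque'],get_state()['contact_force'])
E
```

```text
now [ 440.7 -104.6   98.5] toolx yaw 88.3 q [-0.46 -0.03  2.22 -0.01  0.95 -0.42] op 0.42
shift first(tool mm) [ 1.200e+00  1.000e-01 -1.066e+02] spin 0.3
[-0.23056253  0.66489915  1.81158774] [-2.01225223 -0.12939585  4.20312856]
```

The wrist torque of 1.8 N m shows the cap is at its stop. I'll carry the pot back to its slot.

Request:
step_arm(
  commands=[
    {"gripper": 1, "x": 0, "y": 0, "z": 0, "spin": -2},
    {"gripper": 1, "x": 0, "y": 0, "z": -10, "spin": 0},
    {"gripper": 1, "x": 0, "y": 0, "z": -15, "spin": 0},
    {"gripper": 1, "x": 0, "y": 0, "z": -40, "spin": 0},
    {"gripper": 1, "x": 0, "y": 0, "z": -45, "spin": 0},
    {"gripper": 1, "x": 0, "y": 0, "z": 0, "spin": 6},
    {"gripper": 1, "x": 0, "y": 0, "z": 0, "spin": 6},
    {"gripper": 1, "x": 0, "y": 0, "z": 0, "spin": 0},
    {"gripper": 1, "x": 0, "y": 0, "z": 0, "spin": 0},
    {"gripper": 1, "x": 0, "y": 0, "z": 0, "spin": 0},
  ],
  force=60,
)

```text
time: 14.8
eef_pos: [0.4405, -0.1036, 0.2069]
tcp_rot: [0.777, 0.629, -0.0, -0.0]
contact_force: [-0.1, 0.5, -1.7]
opening: 0.419
finger_force: 89.2
```

```bash
python3 - <<'E'
from h import *
from foot import footang
go(.434,.128,.131,78)
s,w=shot('wrist'); print(footang(s,w))
x,y,z=s['eef_pos']; im=top(w,s,z+.015,x-.04,x+.05,y-.04,y+.1,5); cv2.imwrite('pics/t1.png',cv2.convertScaleAbs(im[:,:,::-1],alpha=1.6,beta=15))
P=wcloud(w,s); sys=__import__('look'); print(sys.caps(P,w))
E
```

```text
now [ 440.5 -103.6  206.9] toolx yaw 78.0 q [-0.46 -0.19  2.14  0.    1.19 -0.25] op 0.42
shift first(tool mm) [225.1 -54.6  76. ] spin -0.0
[(10, 8.1, 29, 28), (13, 82.0, 20, -1), (9, 28.8, -35, 20), (13, 1.5, 17, -2), (13, 12.0, -16, 33), (36, 29.5, -28, 24)]
[]
```

View pics/t1.png

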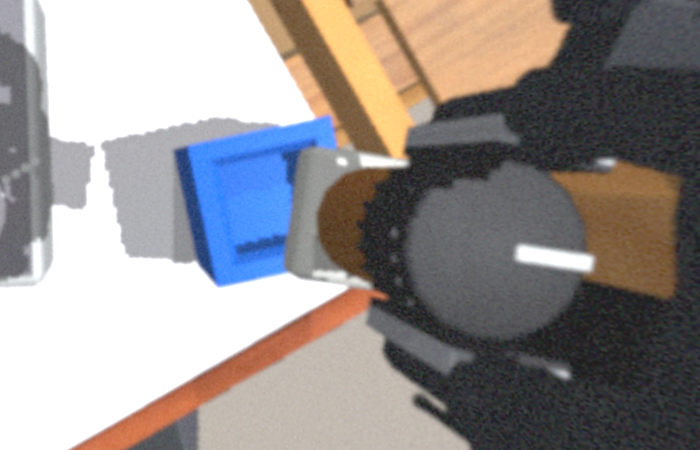

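The white cap line at (555,258) points in the tab's direction (-y side), so the cap is tight. Placing it now.

Request:
step_arm(
  commands=[
    {"gripper": 1, "x": 45, "y": -11, "z": 0, "spin": 0},
    {"gripper": 1, "x": 45, "y": -11, "z": 0, "spin": 0},
    {"gripper": 1, "x": 45, "y": -11, "z": 0, "spin": 0},
    {"gripper": 1, "x": 45, "y": -11, "z": 0, "spin": 0},
    {"gripper": 1, "x": 45, "y": -11, "z": 0, "spin": 0},
    {"gripper": 1, "x": 0, "y": 0, "z": 35, "spin": 0},
    {"gripper": 1, "x": 0, "y": 0, "z": 25, "spin": 0},
    {"gripper": 1, "x": 0, "y": 0, "z": 11, "spin": 0},
    {"gripper": 1, "x": 0, "y": 0, "z": 5, "spin": 0},
    {"gripper": 1, "x": 0, "y": 0, "z": 0, "spin": 0},
  ],
)

```text
time: 15.85
eef_pos: [0.4347, 0.1276, 0.132]
tcp_rot: [0.778, 0.629, 0.0, 0.0]
contact_force: [-0.6, -0.5, -1.4]
opening: 0.42
finger_force: 89.4
```

Request:
step_arm(
  commands=[
    {"gripper": 1, "x": 0, "y": 0, "z": 0, "spin": 0},
    {"gripper": -1, "x": 0, "y": 0, "z": 0, "spin": 0},
    {"gripper": -1, "x": 0, "y": 0, "z": 0, "spin": 0},
    {"gripper": -1, "x": 0, "y": 0, "z": 0, "spin": 0},
    {"gripper": -1, "x": 0, "y": 0, "z": 0, "spin": 0},
    {"gripper": -1, "x": 0, "y": 0, "z": -30, "spin": 0},
    {"gripper": -1, "x": 0, "y": 0, "z": -40, "spin": -8},
    {"gripper": -1, "x": 0, "y": 0, "z": -40, "spin": -8},
    {"gripper": -1, "x": 0, "y": 0, "z": -20, "spin": -8},
    {"gripper": -1, "x": 0, "y": 0, "z": 0, "spin": -8},
  ],
)

```text
time: 16.85
eef_pos: [0.4362, 0.128, 0.2661]
tcp_rot: [0.572, 0.82, 0.003, 0.003]
contact_force: [0.5, 0.2, -0.9]
opening: 1.005
finger_force: 0.0
```

```bash
python3 - <<'E'
from h import *
s,c=shot('wrist'); import look; P=wcloud(c,s); print(look.caps(P,c))
x,y,z=s['eef_pos']
go(.437,.187,.131,135)
im=look.feet(c,s,.094)[0]; b=top(c,s,.148,.38,.55,.08,.23,2.6)
cv2.imwrite('pics/top3.png',cv2.convertScaleAbs(np.hstack([im[:442],b])[:,:,::-1],alpha=1.6,beta=15))
E
```

```text
[[436.7, 186.8], [495.8, 188.4], [436.0, 129.9]]
now [435.2 127.9 264. ] toolx yaw 110.5 q [ 0.06 -0.24  2.08 -0.    1.3  -0.3 ] op 1.0
shift first(tool mm) [ 55.   21.7 133. ] spin -24.5Traceback (most recent call last):
  File "<stdin>", line 6, in <module>
    return _nx.concatenate(arrs, 1, dtype=dtype, casting=casting)
           ~~~~~~~~~~~~~~~^^^^^^^^^^^^^^^^^^^^^^^^^^^^^^^^^^^^^^^
ValueError: all the input array dimensions except for the concatenation axis must match exactly, but along dimension 0, the array at index 0 has size 442 and the array at index 1 has size 443
```

Request:
step_arm(
  commands=[
    {"gripper": -1, "x": 27, "y": 11, "z": 0, "spin": 0},
    {"gripper": -1, "x": 28, "y": 11, "z": 0, "spin": 0},
    {"gripper": -1, "x": 0, "y": 0, "z": 25, "spin": -8},
    {"gripper": -1, "x": 0, "y": 0, "z": 25, "spin": -8},
    {"gripper": -1, "x": 0, "y": 0, "z": 30, "spin": -8},
    {"gripper": -1, "x": 0, "y": 0, "z": 35, "spin": 0},
    {"gripper": -1, "x": 0, "y": 0, "z": 18, "spin": 0},
    {"gripper": 1, "x": 0, "y": 0, "z": 0, "spin": 0},
    {"gripper": 1, "x": 0, "y": 0, "z": 0, "spin": 0},
    {"gripper": 1, "x": 0, "y": 0, "z": 0, "spin": 0},
  ],
  force=60,
)

```text
time: 17.9
eef_pos: [0.4371, 0.1872, 0.1298]
tcp_rot: [0.392, 0.92, 0.001, 0.001]
contact_force: [0.2, 0.4, 0.1]
opening: 0.512
finger_force: 0.0
```

Request:
step_arm(
  commands=[
    {"gripper": 1, "x": 0, "y": 0, "z": 0, "spin": 0},
    {"gripper": 1, "x": 0, "y": 0, "z": 0, "spin": 0},
    {"gripper": 1, "x": 0, "y": 0, "z": 0, "spin": 0},
    {"gripper": 1, "x": 0, "y": 0, "z": -30, "spin": 0},
    {"gripper": 1, "x": 0, "y": 0, "z": -45, "spin": 0},
    {"gripper": 1, "x": 0, "y": 0, "z": -5, "spin": 0},
    {"gripper": 1, "x": 0, "y": 0, "z": 0, "spin": 0},
    {"gripper": 1, "x": 0, "y": 0, "z": 0, "spin": 0},
    {"gripper": 1, "x": 0, "y": 0, "z": 0, "spin": 0},
    {"gripper": 1, "x": 0, "y": 0, "z": 0, "spin": 0},
  ],
)

```text
time: 18.9
eef_pos: [0.4351, 0.1868, 0.2065]
tcp_rot: [0.391, 0.92, -0.001, -0.001]
contact_force: [-0.6, -0.2, -1.6]
opening: 0.428
finger_force: 60.5
```

```bash
python3 - <<'E'
from h import *
go(.441,-.103,.205,184)
E
```

```text
now [435.1 186.8 206.5] toolx yaw 133.9 q [ 0.19 -0.13  2.09  0.    1.18 -0.58] op 0.43
shift first(tool mm) [-212.9 -196.7    1.6] spin -50.1
```

Request:
step_arm(
  commands=[
    {"gripper": 1, "x": 0, "y": 0, "z": -10, "spin": 0},
    {"gripper": 1, "x": -35, "y": -32, "z": 0, "spin": 0},
    {"gripper": 1, "x": -35, "y": -32, "z": 0, "spin": 0},
    {"gripper": 1, "x": -35, "y": -33, "z": 0, "spin": 0},
    {"gripper": 1, "x": -36, "y": -33, "z": 0, "spin": 0},
    {"gripper": 1, "x": -36, "y": -33, "z": 0, "spin": 0},
    {"gripper": 1, "x": -36, "y": -34, "z": 0, "spin": -2},
    {"gripper": 1, "x": 0, "y": 0, "z": 0, "spin": -8},
    {"gripper": 1, "x": 0, "y": 0, "z": 0, "spin": -8},
    {"gripper": 1, "x": 0, "y": 0, "z": 0, "spin": -8},
  ],
)

```text
time: 19.9
eef_pos: [0.4419, -0.1039, 0.2187]
tcp_rot: [0.172, 0.985, 0.0, -0.0]
contact_force: [0.3, -0.3, -1.5]
opening: 0.428
finger_force: 60.6
```

Request:
step_arm(
  commands=[
    {"gripper": 1, "x": 0, "y": 0, "z": 0, "spin": -8},
    {"gripper": 1, "x": 0, "y": 0, "z": 0, "spin": -8},
    {"gripper": 1, "x": 0, "y": 0, "z": 0, "spin": -8},
    {"gripper": 1, "x": 0, "y": 0, "z": 5, "spin": 0},
    {"gripper": 1, "x": 0, "y": 0, "z": 5, "spin": 0},
    {"gripper": 1, "x": 0, "y": 0, "z": 0, "spin": 0},
    {"gripper": 1, "x": 0, "y": 0, "z": 0, "spin": 0},
    {"gripper": 1, "x": 0, "y": 0, "z": 0, "spin": 0},
    {"gripper": 1, "x": 0, "y": 0, "z": 0, "spin": 0},
    {"gripper": 1, "x": 0, "y": 0, "z": 0, "spin": 0},
  ],
)

```text
time: 20.9
eef_pos: [0.4419, -0.1031, 0.2085]
tcp_rot: [-0.034, 0.999, -0.0, 0.0]
contact_force: [-0.1, 0.4, -1.4]
opening: 0.427
finger_force: 60.7
```

```bash
python3 foot.py; python3 - <<'E'
from h import *
go(.4405,-.1035,.097)
import look; s,c=shot('side'); print(look.caps(cloud(c),c))
E
```

```text
foot [(33, 9.5, -21, -3), (21, 8.6, -5, 18), (24, 11.1, -28, 21), (21, 12.1, -30, -23), (16, 8.2, -8, -22), (28, 29.6, -28, -29)]
block [440.3, -103.7, 69.9, 69.3, 12.0]
[ 0.4419 -0.1031  0.2085]
now [ 441.9 -103.1  208.5] toolx yaw -176.1 q [-0.45 -0.18  2.14 -0.    1.19 -2.09] op 0.43
shift first(tool mm) [  1.5  -0.3 111.5] spin None
[]
```

View pics/foot_m.png

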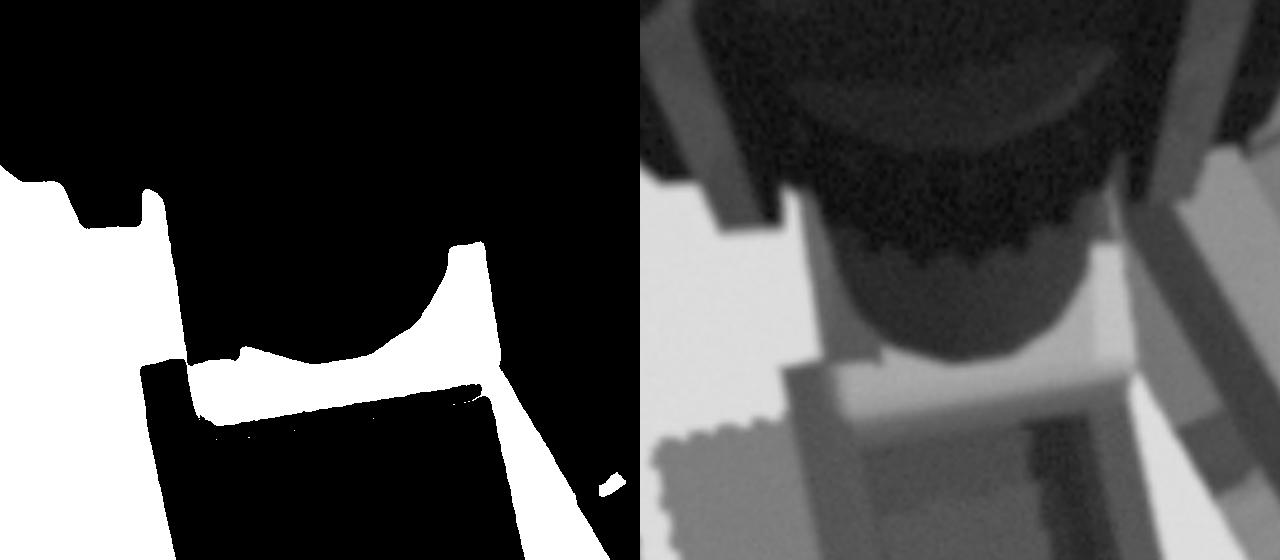

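The foot's lower edge, from (215,425) to (485,390), is about 3° off the block's angle, and its position is within 1 mm. I'll correct by -3° and insert.

Request:
step_arm(
  commands=[
    {"gripper": 1, "x": 0, "y": 0, "z": 40, "spin": -3},
    {"gripper": 1, "x": 0, "y": 0, "z": 42, "spin": 0},
    {"gripper": 1, "x": 0, "y": 0, "z": 6, "spin": 0},
    {"gripper": 1, "x": 0, "y": 0, "z": 6, "spin": 0},
    {"gripper": 1, "x": 0, "y": 0, "z": 5, "spin": 0},
    {"gripper": 1, "x": 0, "y": 0, "z": 5, "spin": 0},
    {"gripper": 1, "x": 0, "y": 0, "z": 4, "spin": 0},
    {"gripper": 1, "x": 0, "y": 0, "z": 3, "spin": 0},
    {"gripper": 1, "x": 0, "y": 0, "z": 0, "spin": 0},
    {"gripper": 1, "x": 0, "y": 0, "z": 0, "spin": 0},
  ],
)

```text
time: 22.0
eef_pos: [0.4422, -0.1032, 0.0976]
tcp_rot: [-0.06, 0.998, -0.0, 0.0]
contact_force: [-0.2, -0.8, -1.9]
opening: 0.428
finger_force: 60.9
```

Request:
step_arm(
  commands=[
    {"gripper": 1, "x": 0, "y": 0, "z": 2, "spin": 8},
    {"gripper": 1, "x": 0, "y": 0, "z": 0, "spin": 8},
    {"gripper": 1, "x": 0, "y": 0, "z": 0, "spin": 8},
    {"gripper": 1, "x": 0, "y": 0, "z": 0, "spin": 8},
    {"gripper": 1, "x": 0, "y": 0, "z": 0, "spin": 8},
    {"gripper": 1, "x": 0, "y": 0, "z": 0, "spin": 8},
    {"gripper": 1, "x": 0, "y": 0, "z": 0, "spin": 8},
    {"gripper": 1, "x": 0, "y": 0, "z": 0, "spin": 8},
    {"gripper": 1, "x": 0, "y": 0, "z": 0, "spin": 6},
    {"gripper": 1, "x": 0, "y": 0, "z": 0, "spin": 1},
  ],
  force=90,
)

```text
time: 23.0
eef_pos: [0.4414, -0.1039, 0.0974]
tcp_rot: [0.525, 0.851, -0.003, -0.001]
contact_force: [-7.3, 1.1, 11.7]
opening: 0.424
finger_force: 89.6
```

```bash
python3 - <<'E'
from h import *
go(.441,-.103,.205,115)
print(get_state()['wrist_torque'],get_state()['contact_force'])
E
```

```text
now [ 441.4 -103.9   97.4] toolx yaw 116.6 q [-0.45 -0.02  2.22 -0.01  0.95 -0.91] op 0.42
shift first(tool mm) [   0.8   -0.5 -107.6] spin 1.6
[0.20280982 1.19847157 2.54760174] [-7.27255763  1.06503179 11.74544898]
```

Request:
step_arm(
  commands=[
    {"gripper": 1, "x": 0, "y": 0, "z": 0, "spin": -2},
    {"gripper": 1, "x": 0, "y": 0, "z": -10, "spin": 0},
    {"gripper": 1, "x": 0, "y": 0, "z": -20, "spin": 0},
    {"gripper": 1, "x": 0, "y": 0, "z": -45, "spin": 0},
    {"gripper": 1, "x": 0, "y": 0, "z": -45, "spin": 0},
    {"gripper": 1, "x": 0, "y": 0, "z": 0, "spin": -8},
    {"gripper": 1, "x": 0, "y": 0, "z": 0, "spin": -8},
    {"gripper": 1, "x": 0, "y": 0, "z": 0, "spin": 0},
    {"gripper": 1, "x": 0, "y": 0, "z": 0, "spin": 0},
    {"gripper": 1, "x": 0, "y": 0, "z": 0, "spin": 0},
  ],
  force=60,
)

```text
time: 24.0
eef_pos: [0.4417, -0.103, 0.215]
tcp_rot: [0.392, 0.92, 0.0, -0.0]
contact_force: [-1.3, 0.6, -1.9]
opening: 0.421
finger_force: 86.3
```

```bash
python3 - <<'E'
from h import *
go(.433,.187,.131,135)
import look; s,c=shot('scene'); P=cloud(c); m=(abs(P[...,2]-.148)<.004)&(P[...,0]>.38)&(P[...,0]<.56)&(P[...,1]>.08)&(P[...,1]<.24)
k,l,st,ce=cv2.connectedComponentsWithStats(m.astype(np.uint8)); print([rect(P[l==i]) for i in range(1,k) if st[i,4]>50])
E
```

```text
now [ 441.7 -103.   215. ] toolx yaw 133.8 q [-0.45 -0.19  2.13  0.    1.2  -1.22] op 0.42
shift first(tool mm) [215.3 194.3  84.1] spin -1.2
[[493.4, 186.6, 36.2, 37.6, 17.9], [432.9, 126.9, 37.4, 36.1, 40.1]]
```

Request:
step_arm(
  commands=[
    {"gripper": 1, "x": 36, "y": 32, "z": 0, "spin": 0},
    {"gripper": 1, "x": 36, "y": 32, "z": 0, "spin": 0},
    {"gripper": 1, "x": 36, "y": 32, "z": 0, "spin": 0},
    {"gripper": 1, "x": 36, "y": 32, "z": 0, "spin": 0},
    {"gripper": 1, "x": 36, "y": 33, "z": 0, "spin": 0},
    {"gripper": 1, "x": 35, "y": 33, "z": 0, "spin": 0},
    {"gripper": 1, "x": 0, "y": 0, "z": 35, "spin": 0},
    {"gripper": 1, "x": 0, "y": 0, "z": 30, "spin": 0},
    {"gripper": 1, "x": 0, "y": 0, "z": 13, "spin": 0},
    {"gripper": 1, "x": 0, "y": 0, "z": 6, "spin": 0},
  ],
)

```text
time: 25.05
eef_pos: [0.4318, 0.1862, 0.1312]
tcp_rot: [0.392, 0.92, -0.001, -0.002]
contact_force: [-7.3, -0.6, 19.4]
opening: 0.417
finger_force: 88.3
```

Request:
step_arm(
  commands=[
    {"gripper": 1, "x": 0, "y": 0, "z": 0, "spin": 0},
    {"gripper": 1, "x": 0, "y": 0, "z": 0, "spin": 0},
    {"gripper": -1, "x": 0, "y": 0, "z": 0, "spin": 0},
    {"gripper": -1, "x": 0, "y": 0, "z": 0, "spin": 0},
    {"gripper": -1, "x": 0, "y": 0, "z": 0, "spin": 0},
    {"gripper": -1, "x": 0, "y": 0, "z": 0, "spin": 0},
    {"gripper": -1, "x": 0, "y": 0, "z": -30, "spin": 0},
    {"gripper": -1, "x": 0, "y": 0, "z": -40, "spin": 0},
    {"gripper": -1, "x": 0, "y": 0, "z": -40, "spin": 0},
    {"gripper": -1, "x": 0, "y": 0, "z": -30, "spin": 0},
  ],
)

```text
time: 26.05
eef_pos: [0.433, 0.1865, 0.2743]
tcp_rot: [0.391, 0.92, 0.001, 0.001]
contact_force: [0.7, 0.9, 0.4]
opening: 0.998
finger_force: 0.0
```

```bash
python3 - <<'E'
from h import *
s,c=shot('wrist'); import look; P=wcloud(c,s); print(look.caps(P,c))
go(.496,.188,.131,135)
im=look.feet(c,s,.094)[0][:500]
cv2.imwrite('pics/top4.png',cv2.convertScaleAbs(im[:,:,::-1],alpha=1.6,beta=15))
E
```

```text
[[437.1, 186.8], [435.4, 129.6], [495.4, 188.1]]
now [435.3 187.  279.8] toolx yaw 133.9 q [ 0.19 -0.21  2.02  0.    1.31 -0.58] op 1.01
shift first(tool mm) [-40.4  42.9 149.5] spin -1.1
```

View pics/top4.png

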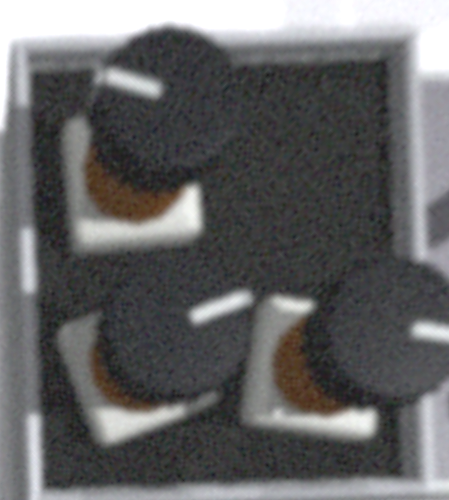

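Both finished pots stand upright, with cap lines at (220,305) and (430,330) parallel to their foot axes. The third, with its cap at (165,105), has a foot yaw of about 6°. I'll pick it up with the fingers closing along y.

Request:
step_arm(
  commands=[
    {"gripper": -1, "x": -20, "y": 21, "z": 0, "spin": 0},
    {"gripper": -1, "x": -20, "y": 22, "z": 0, "spin": 0},
    {"gripper": -1, "x": 0, "y": 0, "z": 0, "spin": -8},
    {"gripper": -1, "x": 0, "y": 0, "z": 10, "spin": -8},
    {"gripper": -1, "x": 0, "y": 0, "z": 10, "spin": -8},
    {"gripper": -1, "x": 0, "y": 0, "z": 20, "spin": -8},
    {"gripper": -1, "x": 0, "y": 0, "z": 20, "spin": -8},
    {"gripper": -1, "x": 0, "y": 0, "z": 40, "spin": -6},
    {"gripper": -1, "x": 0, "y": 0, "z": 40, "spin": 0},
    {"gripper": -1, "x": 0, "y": 0, "z": 9, "spin": 0},
  ],
)

```text
time: 27.1
eef_pos: [0.4876, 0.1867, 0.1171]
tcp_rot: [0.001, 1.0, -0.001, -0.005]
contact_force: [-0.5, 0.1, 0.2]
opening: 1.001
finger_force: 0.0
```

Request:
step_arm(
  commands=[
    {"gripper": -1, "x": 0, "y": 0, "z": 0, "spin": 0},
    {"gripper": 1, "x": 0, "y": 0, "z": 0, "spin": 0},
    {"gripper": 1, "x": 0, "y": 0, "z": 0, "spin": 0},
    {"gripper": 1, "x": 0, "y": 0, "z": 0, "spin": 0},
    {"gripper": 1, "x": 0, "y": 0, "z": 0, "spin": 0},
    {"gripper": 1, "x": 0, "y": 0, "z": 0, "spin": 0},
    {"gripper": 1, "x": 0, "y": 0, "z": -30, "spin": 0},
    {"gripper": 1, "x": 0, "y": 0, "z": -45, "spin": 0},
    {"gripper": 1, "x": 0, "y": 0, "z": -15, "spin": 0},
    {"gripper": 1, "x": 0, "y": 0, "z": 0, "spin": 0},
  ],
  force=60,
)

```text
time: 28.1
eef_pos: [0.4929, 0.1876, 0.2153]
tcp_rot: [0.001, 1.0, 0.001, 0.003]
contact_force: [0.1, 0.9, -0.9]
opening: 0.429
finger_force: 60.3
```

```bash
python3 - <<'E'
from h import *
go(.441,-.103,.22,187)
E
```

```text
now [492.9 187.6 215.3] toolx yaw 179.9 q [ 0.17 -0.02  1.97 -0.    1.18 -1.4 ] op 0.43
shift first(tool mm) [  51.4 -290.7   -5.3] spin -7.1
```

Request:
step_arm(
  commands=[
    {"gripper": 1, "x": 8, "y": -48, "z": -5, "spin": 0},
    {"gripper": 1, "x": 8, "y": -48, "z": 0, "spin": 0},
    {"gripper": 1, "x": 8, "y": -48, "z": 0, "spin": 0},
    {"gripper": 1, "x": 9, "y": -49, "z": 0, "spin": 0},
    {"gripper": 1, "x": 9, "y": -49, "z": 0, "spin": 0},
    {"gripper": 1, "x": 9, "y": -49, "z": 0, "spin": 0},
    {"gripper": 1, "x": 0, "y": 0, "z": 5, "spin": -7},
    {"gripper": 1, "x": 0, "y": 0, "z": 5, "spin": 0},
    {"gripper": 1, "x": 0, "y": 0, "z": 0, "spin": 0},
    {"gripper": 1, "x": 0, "y": 0, "z": 0, "spin": 0},
  ],
)

```text
time: 29.1
eef_pos: [0.4393, -0.1024, 0.206]
tcp_rot: [-0.06, 0.998, 0.001, -0.001]
contact_force: [-0.4, -0.0, -2.0]
opening: 0.426
finger_force: 60.6
```

```bash
python3 foot.py; python3 - <<'E'
from h import *
go(.4405,-.1035,.097)
im=cv2.imread('pics/foot_m.png'); cv2.imwrite('pics/foot3.png',cv2.resize(im,None,fx=.6,fy=.6))
E
```

```text
foot [(25, 11.7, 2, -20), (16, 12.1, -3, 20), (29, 12.1, -26, -25), (34, 11.9, -16, -3), (20, 12.2, -30, 18), (34, 29.9, -25, -31), (9, 26.1, -8, -6)]
block [440.1, -103.8, 69.1, 69.3, 11.9]
[ 0.4393 -0.1024  0.206 ]
now [ 439.7 -102.4  206.6] toolx yaw -173.0 q [-0.45 -0.19  2.14  0.    1.19 -2.15] op 0.43
shift first(tool mm) [ -0.8  -1.3 109.6] spin None
```

View pics/foot3.png

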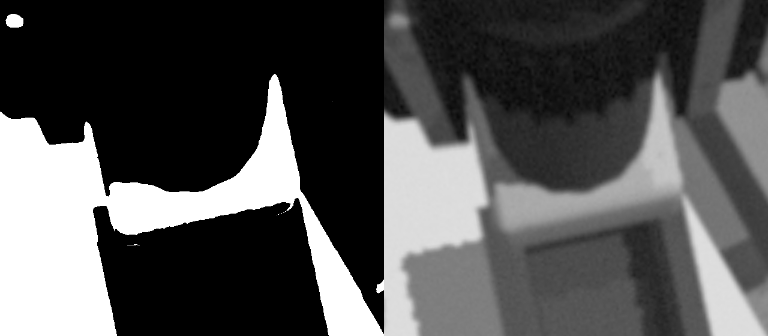

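The foot edge is at 12°, aligned with the block. The foot centre is about 3 mm off, so I'll shift and insert.

Request:
step_arm(
  commands=[
    {"gripper": 1, "x": 3, "y": -2, "z": 40, "spin": 0},
    {"gripper": 1, "x": 0, "y": 0, "z": 40, "spin": 0},
    {"gripper": 1, "x": 0, "y": 0, "z": 6, "spin": 0},
    {"gripper": 1, "x": 0, "y": 0, "z": 6, "spin": 0},
    {"gripper": 1, "x": 0, "y": 0, "z": 5, "spin": 0},
    {"gripper": 1, "x": 0, "y": 0, "z": 5, "spin": 0},
    {"gripper": 1, "x": 0, "y": 0, "z": 4, "spin": 0},
    {"gripper": 1, "x": 0, "y": 0, "z": 2, "spin": 0},
    {"gripper": 1, "x": 0, "y": 0, "z": 0, "spin": 0},
    {"gripper": 1, "x": 0, "y": 0, "z": 0, "spin": 0},
  ],
)

```text
time: 30.15
eef_pos: [0.4372, -0.106, 0.0996]
tcp_rot: [-0.06, 0.998, -0.0, 0.0]
contact_force: [-0.3, -0.1, -1.3]
opening: 0.428
finger_force: 60.8
```

Request:
step_arm(
  commands=[
    {"gripper": 1, "x": 0, "y": 0, "z": 3, "spin": 4},
    {"gripper": 1, "x": 0, "y": 0, "z": 0, "spin": 8},
    {"gripper": 1, "x": 0, "y": 0, "z": 0, "spin": 8},
    {"gripper": 1, "x": 0, "y": 0, "z": 0, "spin": 8},
    {"gripper": 1, "x": 0, "y": 0, "z": 0, "spin": 8},
    {"gripper": 1, "x": 0, "y": 0, "z": 0, "spin": 8},
    {"gripper": 1, "x": 0, "y": 0, "z": 0, "spin": 8},
    {"gripper": 1, "x": 0, "y": 0, "z": 0, "spin": 8},
    {"gripper": 1, "x": 0, "y": 0, "z": 0, "spin": 4},
    {"gripper": 1, "x": 0, "y": 0, "z": 0, "spin": 2},
  ],
  force=90,
)

```text
time: 31.15
eef_pos: [0.4384, -0.1036, 0.0968]
tcp_rot: [0.495, 0.869, 0.004, 0.0]
contact_force: [5.8, 9.0, -0.4]
opening: 0.426
finger_force: 90.0
```

```bash
python3 - <<'E'
from h import *
go(.441,-.103,.205,125)
print(get_state()['wrist_torque'],get_state()['contact_force'])
E
```

```text
now [ 438.4 -103.6   96.8] toolx yaw 120.7 q [-0.46 -0.03  2.23  0.01  0.95 -1.  ] op 0.43
shift first(tool mm) [  -0.5    3.2 -108.2] spin -4.3
[ 1.76093382 -0.96052847  0.22230684] [ 5.8312033   9.00000011 -0.41237119]
```

Torque is only 0.22 N m, so the cap is still turning and not yet at its stop. I'll continue a little further.

Request:
step_arm(
  commands=[
    {"gripper": 1, "x": 0, "y": 0, "z": 0, "spin": 2},
    {"gripper": 1, "x": 0, "y": 0, "z": 0, "spin": 2},
    {"gripper": 1, "x": 0, "y": 0, "z": 0, "spin": 2},
    {"gripper": 1, "x": 0, "y": 0, "z": 0, "spin": 0},
    {"gripper": 1, "x": 0, "y": 0, "z": 0, "spin": 0},
    {"gripper": 1, "x": 0, "y": 0, "z": 0, "spin": 0},
    {"gripper": 1, "x": 0, "y": 0, "z": 0, "spin": 0},
    {"gripper": 1, "x": 0, "y": 0, "z": 0, "spin": 0},
    {"gripper": 1, "x": 0, "y": 0, "z": 0, "spin": 0},
    {"gripper": 1, "x": 0, "y": 0, "z": 0, "spin": 0},
  ],
)

```text
time: 32.15
eef_pos: [0.4386, -0.1036, 0.0968]
tcp_rot: [0.539, 0.842, 0.004, 0.0]
contact_force: [5.2, 9.1, -1.4]
opening: 0.422
finger_force: 90.1
```

```bash
python3 - <<'E'
from h import *
go(.441,-.103,.205,125)
s,w=shot('wrist'); print(np.round(s['wrist_torque'],2),np.round(s['contact_force'],1))
x,y,z=.4405,-.1035,.115
im=top(w,s,z,x-.05,x+.05,y-.05,y+.05,5); cv2.imwrite('pics/t3.png',cv2.convertScaleAbs(im[:,:,::-1],alpha=2,beta=15))
E
```

```text
now [ 438.6 -103.6   96.8] toolx yaw 114.8 q [-0.46 -0.03  2.23  0.01  0.95 -0.9 ] op 0.42
shift first(tool mm) [-1.000e-01  3.200e+00 -1.082e+02] spin -10.2
[ 1.83 -0.93  0.19] [ 5.2  9.1 -1.4]
```

View pics/t3.png

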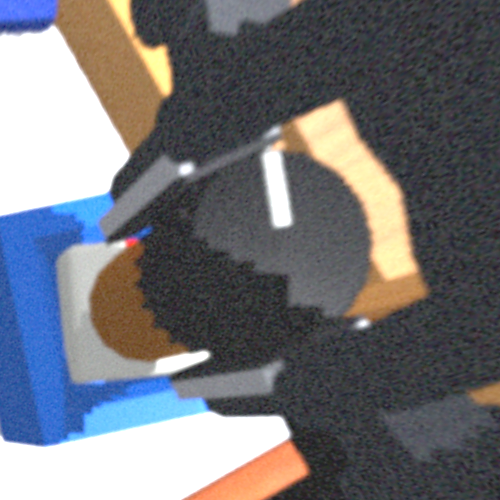

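The cap line at (276,188) points to about 9°, while the foot's edge at (68,320) is at about 6° after taking up the pocket play. The stop is close, so I'll keep turning until torque rises.

Request:
step_arm(
  commands=[
    {"gripper": 1, "x": 0, "y": 0, "z": 0, "spin": 2},
    {"gripper": 1, "x": 0, "y": 0, "z": 0, "spin": 2},
    {"gripper": 1, "x": 0, "y": 0, "z": 0, "spin": 2},
    {"gripper": 1, "x": 0, "y": 0, "z": 0, "spin": 1},
    {"gripper": 1, "x": 0, "y": 0, "z": 0, "spin": 0},
    {"gripper": 1, "x": 0, "y": 0, "z": 0, "spin": 0},
    {"gripper": 1, "x": 0, "y": 0, "z": 0, "spin": 0},
    {"gripper": 1, "x": 0, "y": 0, "z": 0, "spin": 0},
    {"gripper": 1, "x": 0, "y": 0, "z": 0, "spin": 0},
    {"gripper": 1, "x": 0, "y": 0, "z": 0, "spin": 0},
  ],
)

```text
time: 33.2
eef_pos: [0.4389, -0.1036, 0.0968]
tcp_rot: [0.587, 0.809, 0.003, 0.001]
contact_force: [7.0, 10.1, -2.2]
opening: 0.427
finger_force: 90.0
```

```bash
python3 - <<'E'
from h import *
go(.441,-.103,.205,133)
s=get_state(); print(np.round(s['wrist_torque'],2),np.round(s['contact_force'],1))
E
```

```text
now [ 438.9 -103.6   96.8] toolx yaw 108.1 q [-0.46 -0.03  2.23  0.01  0.94 -0.78] op 0.43
shift first(tool mm) [   0.2    2.9 -108.2] spin -24.9
[ 1.95 -1.31  1.1 ] [ 7.  10.1 -2.2]
```

Torque is now 1.1 N m, so it is at the stop. Carrying it back.

Request:
step_arm(
  commands=[
    {"gripper": 1, "x": 0, "y": 0, "z": 0, "spin": -1},
    {"gripper": 1, "x": 0, "y": 0, "z": -10, "spin": 0},
    {"gripper": 1, "x": 0, "y": 0, "z": -20, "spin": 0},
    {"gripper": 1, "x": 0, "y": 0, "z": -45, "spin": 0},
    {"gripper": 1, "x": 0, "y": 0, "z": -45, "spin": 0},
    {"gripper": 1, "x": 0, "y": 0, "z": 0, "spin": -8},
    {"gripper": 1, "x": 0, "y": 0, "z": 0, "spin": -8},
    {"gripper": 1, "x": 0, "y": 0, "z": 0, "spin": -8},
    {"gripper": 1, "x": 0, "y": 0, "z": 0, "spin": 0},
    {"gripper": 1, "x": 0, "y": 0, "z": 0, "spin": 0},
  ],
  force=60,
)

```text
time: 34.2
eef_pos: [0.437, -0.1059, 0.2164]
tcp_rot: [0.401, 0.916, -0.0, 0.0]
contact_force: [-0.5, 0.0, -1.0]
opening: 0.423
finger_force: 90.2
```

```bash
python3 - <<'E'
from h import *
go(.497,.188,.131,133)
s,c=shot('scene'); P=cloud(c); m=(abs(P[...,2]-.148)<.004)&(P[...,0]>.36)&(P[...,0]<.58)&(P[...,1]>.08)&(P[...,1]<.26)
k,l,st,ce=cv2.connectedComponentsWithStats(m.astype(np.uint8)); print([rect(P[l==i]) for i in range(1,k) if st[i,4]>50])
E
```

```text
now [ 437.  -105.9  216.4] toolx yaw 132.7 q [-0.46 -0.2   2.14 -0.    1.21 -1.21] op 0.42
shift first(tool mm) [175.2 243.5  85.4] spin -0.3
[[421.5, 192.6, 35.0, 37.2, 56.1], [433.3, 127.6, 35.2, 36.2, 52.9]]
```

The front-left pot has been knocked about 14 mm but still stands. I'll place this one first, then check.

Request:
step_arm(
  commands=[
    {"gripper": 1, "x": 29, "y": 40, "z": 0, "spin": 0},
    {"gripper": 1, "x": 29, "y": 40, "z": 0, "spin": 0},
    {"gripper": 1, "x": 29, "y": 40, "z": 0, "spin": 0},
    {"gripper": 1, "x": 29, "y": 41, "z": 0, "spin": 0},
    {"gripper": 1, "x": 29, "y": 41, "z": 0, "spin": 0},
    {"gripper": 1, "x": 30, "y": 41, "z": 0, "spin": 0},
    {"gripper": 1, "x": 0, "y": 0, "z": 30, "spin": 0},
    {"gripper": 1, "x": 0, "y": 0, "z": 30, "spin": 0},
    {"gripper": 1, "x": 0, "y": 0, "z": 15, "spin": 0},
    {"gripper": 1, "x": 0, "y": 0, "z": 5, "spin": 0},
  ],
)

```text
time: 35.25
eef_pos: [0.4942, 0.1862, 0.134]
tcp_rot: [0.4, 0.917, -0.001, -0.002]
contact_force: [-0.2, -0.1, -1.1]
opening: 0.423
finger_force: 90.2
```

Request:
step_arm(
  commands=[
    {"gripper": 1, "x": 0, "y": 0, "z": 4, "spin": 0},
    {"gripper": 1, "x": 0, "y": 0, "z": 0, "spin": 0},
    {"gripper": 1, "x": 0, "y": 0, "z": 0, "spin": 0},
    {"gripper": -1, "x": 0, "y": 0, "z": 0, "spin": 0},
    {"gripper": -1, "x": 0, "y": 0, "z": 0, "spin": 0},
    {"gripper": -1, "x": 0, "y": 0, "z": 0, "spin": 0},
    {"gripper": -1, "x": 0, "y": 0, "z": 0, "spin": 0},
    {"gripper": -1, "x": 0, "y": 0, "z": -30, "spin": 0},
    {"gripper": -1, "x": 0, "y": 0, "z": -40, "spin": 0},
    {"gripper": -1, "x": 0, "y": 0, "z": -40, "spin": 0},
  ],
)

```text
time: 36.25
eef_pos: [0.4951, 0.1864, 0.243]
tcp_rot: [0.399, 0.917, -0.0, -0.001]
contact_force: [-0.1, 1.3, -0.8]
opening: 1.0
finger_force: 0.0
```

Request:
step_arm(
  commands=[
    {"gripper": 1, "x": 0, "y": -25, "z": -20, "spin": -8},
    {"gripper": 1, "x": 0, "y": -25, "z": -20, "spin": -8},
    {"gripper": 1, "x": 0, "y": -25, "z": 0, "spin": -8},
    {"gripper": 1, "x": 0, "y": -10, "z": 0, "spin": -8},
    {"gripper": 1, "x": 0, "y": 0, "z": 0, "spin": -8},
    {"gripper": 1, "x": 0, "y": 0, "z": 0, "spin": -7},
    {"gripper": 1, "x": 0, "y": 0, "z": 0, "spin": 0},
    {"gripper": 1, "x": 0, "y": 0, "z": 0, "spin": 0},
    {"gripper": 1, "x": 0, "y": 0, "z": 0, "spin": 0},
    {"gripper": 1, "x": 0, "y": 0, "z": 0, "spin": 0},
  ],
)

```text
time: 37.25
eef_pos: [0.4447, 0.1195, 0.2823]
tcp_rot: [0.001, 1.0, -0.0, -0.0]
contact_force: [0.5, -0.2, 1.1]
opening: -0.002
finger_force: 0.0
```

```bash
python3 look.py top5.png; python3 -c "
from h import *
go(.44,.051,.2,180)"
```

```text
[0.4447 0.1195 0.2823] [ 0.5 -0.2  1.1] caps [[424.1, 194.0], [435.4, 129.8], [499.4, 184.6]]
edge mid xy 434 197 len 14 ang 84.9
edge mid xy 451 96 len 104 ang 1.4
edge mid xy 450 119 len 14 ang 82.0
edge mid xy 422 112 len 13 ang 80.2
edge mid xy 437 92 len 76 ang 2.3
edge mid xy 436 197 len 13 ang 84.8
edge mid xy 417 120 len 13 ang 79.3
edge mid xy 412 175 len 13 ang 85.1
edge mid xy 480 180 len 22 ang 28.1
edge mid xy 547 190 len 14 ang 70.6
edge mid xy 406 183 len 13 ang 83.3
edge mid xy 539 165 len 23 ang 1.1
edge mid xy 447 119 len 13 ang 80.6
edge mid xy 513 98 len 13 ang 88.3
edge mid xy 521 223 len 27 ang 89.5
edge mid xy 502 165 len 23 ang 27.9
edge mid xy 538 205 len 14 ang 28.1
edge mid xy 539 203 len 13 ang 27.0
edge mid xy 414 181 len 13 ang 50.0
now [444.7 119.5 282.3] toolx yaw 179.9 q [ 0.04 -0.23  2.04  0.    1.34 -1.53] op 0.0
shift first(tool mm) [  4.6 -68.5  82.3] spin -0.1
```

View pics/top5.png

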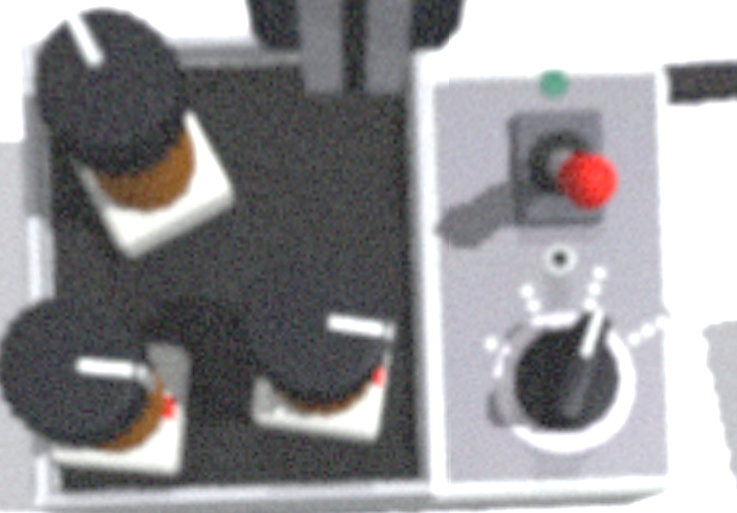

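All three pots stand inside the rim. The front pots' cap lines at (115,367) and (360,327) point to their red tabs, and the third is aligned with its foot. The selector pointer at (595,330) is on three dots, so I'll flip the toggle on from the front.

Request:
step_arm(
  commands=[
    {"gripper": 1, "x": 5, "y": -34, "z": 0, "spin": 0},
    {"gripper": 1, "x": 0, "y": -34, "z": 0, "spin": 0},
    {"gripper": 1, "x": 0, "y": 0, "z": 40, "spin": 0},
    {"gripper": 1, "x": 0, "y": 0, "z": 40, "spin": 0},
    {"gripper": 1, "x": 0, "y": 0, "z": 30, "spin": 0},
    {"gripper": 1, "x": 0, "y": 0, "z": 20, "spin": 0},
    {"gripper": 1, "x": 0, "y": 0, "z": 15, "spin": 0},
    {"gripper": 1, "x": 0, "y": 0, "z": 10, "spin": 0},
    {"gripper": 1, "x": 0, "y": 0, "z": 5, "spin": 0},
    {"gripper": 1, "x": 0, "y": 0, "z": 5, "spin": 0},
  ],
)

```text
time: 38.3
eef_pos: [0.4401, 0.0514, 0.1176]
tcp_rot: [0.001, 1.0, -0.0, 0.001]
contact_force: [-0.4, -0.3, -0.7]
opening: 0.0
finger_force: 0.0
```

Request:
step_arm(
  commands=[
    {"gripper": 1, "x": -10, "y": 0, "z": 3, "spin": 0},
    {"gripper": 1, "x": -10, "y": 0, "z": 0, "spin": 0},
    {"gripper": 1, "x": -10, "y": 0, "z": 0, "spin": 0},
    {"gripper": 1, "x": -10, "y": 0, "z": 0, "spin": 0},
    {"gripper": 1, "x": -10, "y": 0, "z": 0, "spin": 0},
    {"gripper": 1, "x": -10, "y": 0, "z": 0, "spin": 0},
    {"gripper": 1, "x": -5, "y": 0, "z": 0, "spin": 0},
    {"gripper": 1, "x": 0, "y": 0, "z": 0, "spin": 0},
    {"gripper": 1, "x": 6, "y": 0, "z": 0, "spin": 0},
    {"gripper": 1, "x": 6, "y": 0, "z": -20, "spin": 0},
  ],
)

```text
time: 39.3
eef_pos: [0.4895, 0.0516, 0.1315]
tcp_rot: [0.001, 1.0, 0.0, -0.004]
contact_force: [-0.5, 0.0, 0.4]
opening: 0.001
finger_force: 0.0
```

Request:
step_arm(
  commands=[
    {"gripper": 1, "x": 0, "y": 0, "z": -40, "spin": 0},
    {"gripper": 1, "x": 0, "y": 0, "z": -40, "spin": 0},
    {"gripper": 1, "x": 0, "y": 0, "z": -40, "spin": 0},
    {"gripper": 1, "x": 0, "y": 0, "z": -40, "spin": 0},
    {"gripper": 1, "x": 0, "y": 0, "z": 0, "spin": 0},
    {"gripper": 1, "x": 0, "y": 0, "z": 0, "spin": 0},
    {"gripper": 1, "x": 0, "y": 0, "z": 0, "spin": 0},
    {"gripper": 1, "x": 0, "y": 0, "z": 0, "spin": 0},
    {"gripper": 1, "x": 0, "y": 0, "z": 0, "spin": 0},
    {"gripper": 1, "x": 0, "y": 0, "z": 0, "spin": 0},
  ],
)

```text
time: 40.3
eef_pos: [0.4923, 0.0514, 0.2933]
tcp_rot: [0.001, 1.0, 0.0, -0.001]
contact_force: [-0.1, 0.2, 0.1]
opening: 0.002
finger_force: 0.0
```

```bash
python3 - <<'E'
from h import *
import look
s,c=shot('wrist'); P=wcloud(c,s); H=hsv(c); z=P[...,2]
m=((H[...,0]<6)|(H[...,0]>174))&(H[...,1]>170)&(z>.06)&(z<.15)&(abs(P[...,0]-.5)<.06)&(abs(P[...,1]-.05)<.04)
print('red',np.round(P[m].mean(0),3),m.sum(),look.caps(P,c),np.round(s['eef_pos'],3))
b=top(c,s,.092,.39,.55,0,.09,3.2); h=cv2.cvtColor(b,cv2.COLOR_RGB2HSV)
k=((h[...,2]>150)&(h[...,1]<50)); yy,xx=np.nonzero(k); X=550-yy/3.2; Y=90-xx/3.2; q=np.hypot(X-436,Y-47.5)
i=(q<17)&(q>5); print('pointer deg',np.degrees(np.arctan2((Y[i]-47.5).mean(),(X[i]-436).mean())),i.sum())
E
```

```text
red [0.525 0.051 0.11 ] 199 [[424.2, 193.8], [435.6, 129.3], [499.3, 184.3]] [0.492 0.051 0.293]
pointer deg -70.42559784461146 251
```

```bash
python3 look.py top6.png | head -1
```

```text
[0.4924 0.0514 0.2936] [0.8 0.4 0.1] caps [[424.3, 194.0], [435.8, 129.2], [499.6, 184.1]]
```

View pics/top6.png

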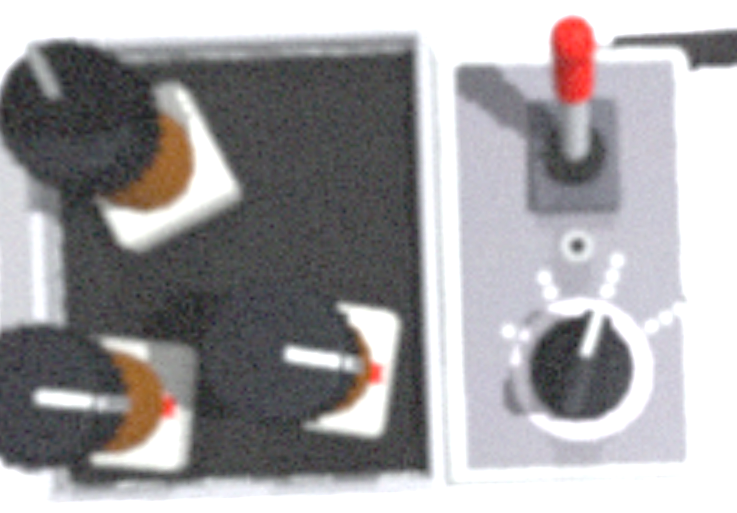

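The toggle at (573,60) leans back (on), the selector at (595,330) is on three dots, and all pots are upright and tight. Handing in.

```bash
python3 -c "
from plant import *
print(sign_off())"
```

```text
the job is handed in; nothing more can be done
None
```

I handed in the job: the mixer was switched off, all three pots had their caps tightened and stand upright back on the deck, the selector is at three dots, and the toggle is back on; the judge returned no verdict.

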